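Pack up the seized foot of the bench grinder

TASK

The bench grinder rocks because one of its four levelling feet has seized too high. Pack that foot up from the plate's front until the grinder stands firm: slide in as many of the flat metal packers as it needs, then the wooden wedge on top of them, thin end first, only until it bites just tight under the foot while the other feet keep standing. Then press firmly straight down on the plate beside that foot to prove that it no longer dips, and leave the packing in place and any packer not needed lying on the bench well clear.

Things in the scene. Friction and masses are not known exactly. Their poses are not given: they have to be found in the camera images.
- grinder: Bench grinder, 2.5 kg, on a dark steel plate 220 (x) by 200 (y) by 10 mm, loose on the bench; not to be lifted or shoved (slides at some 15 N). Origin: plate's middle, at bench level; x from the plate's bare front edge to its back, y to its left. Plate top z = 50 mm. Rubber feet at x +-88, y +-78, 40 mm across, domed, the middle 10 mm flat. Motor and wheels, to z 172, lie behind x = -25, out to y +-105.
- foot_axis (a point): Axis of the seized front-left foot at the plate's underside (grinder x -88, y +78, z 40); moves with the plate, does not tell the foot's height. While the other three stand, this foot's underside is 11.5 to 17.5 mm above the bench, unknown and different each time. It stays so high under any load; its stud rises up to 82 mm above the bench.
- press_point (a point): Where to press: on the plate's top near its front edge, beside the seized foot (grinder x -96, y +40, z 50), 50 mm above the bench when the good feet stand. About 4 N down here tips the unpacked grinder until the seized foot meets the bench, sunk here by about 0.7 of that foot's gap; let go, it rocks back. A firm press is 8 N or more for a quarter second.
- packer_a: Flat bare light-metal packer, 170 mm (x) by 44 mm (y) by 5 mm thick, 0.1 kg, a small dark hole mark near one end; origin at the middle of its underside.
- packer_b: Another packer just like packer_a; at the start it lies on top of packer_a.
- wedge: Pale wooden wedge, 170 (x) by 46 mm (y), 60 g; origin: middle of its underside. The thin end (+x) is 1.6 mm; the top rises 1 in 10 over 90 mm to 10.6 mm; the other 80 mm (butt) is level. Too thin for the gap by itself; on one packer it fills gaps up to 15 mm, on two those above 13.5 mm. Once it bites the push rises steeply: 5 to 8 N makes it tight, far more jacks or shoves the grinder.
- bearing: Bystander: steel ball bearing lying flat, 52 mm across, 15 mm tall, origin at its underside.
- jar: Bystander: small screw-top jar of parts, 56 mm across, 62 mm tall, origin at its underside.

How it is judged:
By the outcome, as a careful person would: the job done as asked, in the order asked, and still so for the second after the job is handed in, with the robot touching nothing.
It also fails if it takes over 72 s, if anything falls off the work surface, if the arm or the gripper's body presses on something with over 40 N, if the wrist force passes 120 N, or if a joint passes its speed limit or range.

ROBOT

A 7-joint arm with a two-finger parallel gripper is mounted at the origin on a cart in front of the work surface, level with it; the furniture and walls round the work are solid. World frame = base frame: x ahead of the robot, y to its left, z up, the work surface at z = 0. Lengths are in m, angles in degrees, forces in N, time in s.
With the tool pointing down it reaches from about 0.4 to 0.9 m from the base axis. Payload 5.5 kg.
Tool frame: the origin (TCP) lies midway between the tips of the shut fingers; the grasp point (between the pads) lies ctrl.pinch_z behind it (ctrl.pinch_z is the distance from the TCP to the grasp point, in m); y points along the fingers, z is the direction in which the jaws open and shut, and the axes are right-handed (so a half turn about y gives the same grasp; the last joint's range is limited). The gripper opens to 92 mm and grips with 3 to 60 N. Pads are 19 mm wide; open, the fingers measure 130 mm over their backs; the gripper's body (75 mm by 190 mm) begins 47 mm behind the grasp point.
Start: joints at [15.08, 28.699, -24.465, 88.831, 12.651, 65.22, -12.049], TCP at [0.65, 0, 0.227] pointing down, gripper open.
Joint ranges: [-164.97, 164.97], [-17.58, 116.51], [-87.97, 89.64], [11.32, 138.91], [-80.73, 260.73], [10.89, 115.49], [-147.41, 147.41]. Speed limits (degrees/s): [147.25, 147.25, 180, 180, 180, 180, 180].

INTERFACE

Orientations are given as a 3x3 rotation matrix whose columns are the frame's x, y, z axes.
In Python, from rig import ctrl gives the robot as it stands.
- The arm moves only by the tool send_rows, never from a script. Its argument "rows" is a list of rows, each a list of 7 numbers: the shift along the tool's x, y, z in cm, then the turn, a rotation vector about the tool's x, y, z in degrees, then the finger opening in cm, from 0 to 9.18. A call has 1 to 10 rows; each row shifts and turns the pose as measured when the row begins, along the tool's axes as they then stand; what a row does not reach is not made up. A row lasts 1/8 s, in which the tool goes at most 62.5 mm and 10.7 degrees, less where a joint would pass 70% of its speed; a pose out of reach is approached as far as the arm can. A call with a gripper value outside its range is refused whole. The fingers move at their own pace and stop on an object; "newtons" is the grip in N (left out, the last holds). Time passes only in rows, so rows that do not move let the fingers close. It gives the time, the measured TCP pose, the force and the opening at its end, in the units of the state.
- ctrl.read_state(): the state, without advancing time (a new reading comes with each control period).
- ctrl.snapshot(name): name is "scene" or "side" or "wrist"; returns a dict with "pixels" (400x640x3 uint8, red, green, blue), "fov_y" (degrees; the focal length in pixels is half the picture's height over the tangent of half this angle, whatever the lens; pixels are square), "cx", "cy" (the principal point, pixels), "R" (3x3) and "t" (3): a world point X has camera coordinates R X + t. Camera axes: x right, y down, z forward; pixel columns grow to the right and rows downward; lengths in m; the calibration is good to about 2 mm. A picture is of the moment at which its call begins. There is no depth.
- ctrl.close_job(): hands the job in, once; it reports no verdict.
The state is a dict: "time_s": time; "joints": joint angles; "joint_vel": joint speeds; "joint_torque": joint torques, N m; "ee_pos": TCP position; "tcp_rot": TCP orientation; "ft_force": force on the tool from outside, world axes, zero at the start; "torque": the same for the moment, N m; "gripper_width": opening from 0.0 (shut) to 1.0 (fully open).
Only numpy, scipy, OpenCV 4.12 (cv2) and the standard library are available. Lean on these libraries where they do the work, as an engineer would, in place of code of your own. Each camera call takes 0.05 s, during which the arm holds its last target.

## Working session

There is one attempt and no reset: what is moved stays moved. The work goes in short steps, Python scripts to look and compute and a tool call to move; the robot and the scene stay as the last step left them, time stands still between calls to the robot, and variables do not carry over. Pictures are saved under pics/ and viewed, and the job is handed in when it is done.

Besides the shell and the picture viewer there is one more tool, called in YAML: its name, and indented under it one key for each argument. send_rows: Moves the arm, as the interface text tells. Its arguments: {"type":"object","properties":{"rows":{"type":"array"},"newtons":{"type":"number"}},"required":["rows"]}

```bash
ls; mkdir -p pics; cat > h.py <<'E'
import numpy as np, cv2
from rig import ctrl
def snap(n,f):
    s=ctrl.snapshot(n); cv2.imwrite('pics/'+f,cv2.cvtColor(s['pixels'],cv2.COLOR_RGB2BGR)); np.savez('pics/'+f[:-4]+'.npz',**s); return s
def foc(s): return 200/np.tan(np.radians(float(s['fov_y']))/2)
def ray(s,u,v,z):
    f=foc(s); d=np.array([(u-s['cx'])/f,(v-s['cy'])/f,1]); R=np.array(s['R']);t=np.array(s['t'])
    o=-R.T@t; d=R.T@d; return o+d*(z-o[2])/d[2]
def proj(s,X):
    c=np.array(s['R'])@np.array(X)+s['t']; f=foc(s); return s['cx']+f*c[0]/c[2], s['cy']+f*c[1]/c[2]
def load(f): return {k:v for k,v in np.load('pics/'+f+'.npz').items()}
E
python3 - <<'E'
from h import *
for n in ['scene','side','wrist']:
    s=snap(n,n+'0.png'); print(n,s['fov_y'],s['cx'],s['cy'],-np.array(s['R']).T@s['t'])
st=ctrl.read_state();print(st,ctrl.pinch_z)
E
```

```text
pics
scene 48.69881364530584 324.94308225058774 200.53340686699053 [-0.00754952  0.81855043  0.43925089]
side 52.02421972000687 319.1725362210432 197.46515188770962 [ 0.24611733 -0.55653563  0.55545852]
wrist 68.1480819593924 318.4436515415281 200.9140035739885 [0.64978028 0.07687261 0.38287271]
{'time_s': 0.15, 'joints': array([ 15.08016633,  28.7439413 , -24.45438525,  88.87572215,
        12.65140394,  65.22110644, -12.04982895]), 'joint_vel': array([-0.08851334, -0.14962169, -0.00464191, -0.28479893,  0.07660109,
       -0.05989931,  0.02842782]), 'joint_torque': array([-7.47210433e-03, -5.67105460e+01, -5.82536548e+00, -2.79454994e+01,
       -6.86119194e-02,  2.65310478e-02,  1.03786256e-04]), 'ee_pos': array([ 6.49465228e-01, -4.67736353e-05,  2.25902322e-01]), 'tcp_rot': array([[ 1.18419734e-05, -1.53156229e-03,  9.99998827e-01],
       [-9.99999999e-01,  4.88522302e-05,  1.19168076e-05],
       [-4.88704243e-05, -9.99998826e-01, -1.53156171e-03]]), 'ft_force': array([ 0.02206417,  0.45960816, -0.51215445]), 'torque': array([0.00028201, 0.01073032, 0.01892109]), 'gripper_width': 1.0035589734235717} 0.0188
```

View pics/scene0.png

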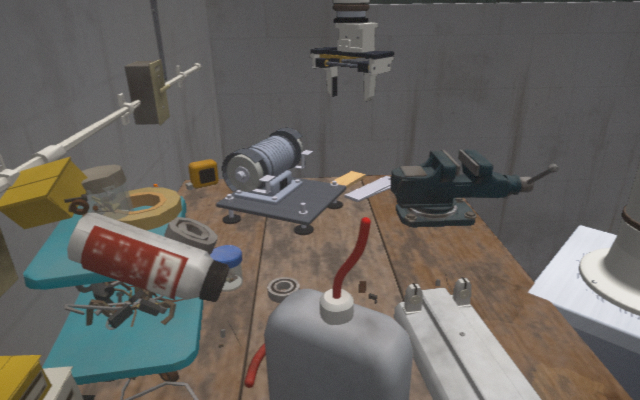

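View pics/side0.png

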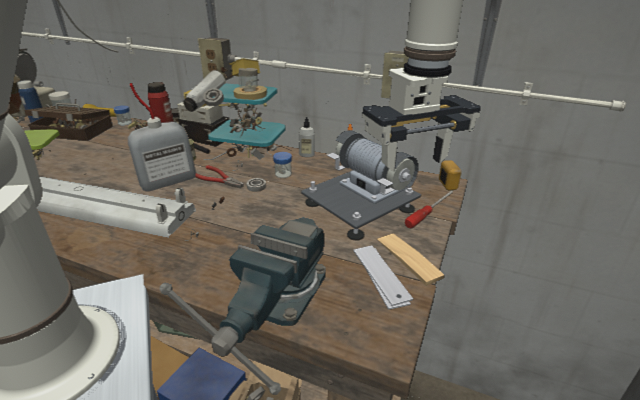

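View pics/wrist0.png

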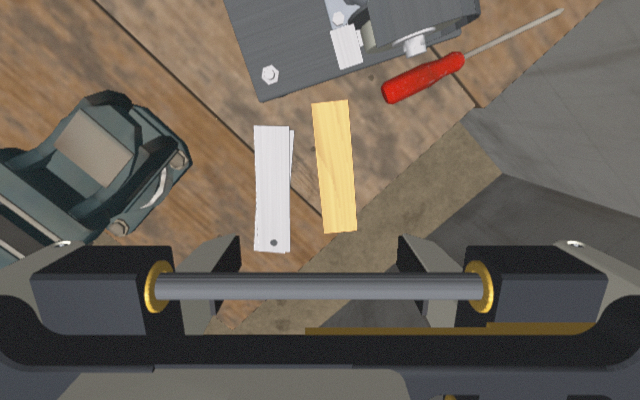

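```bash
python3 - <<'E'
from h import *
for n in ['scene','side','wrist']:
    s=load(n+'0')
    b=cv2.resize(s['pixels'],None,fx=1,fy=1)
    print(n,np.round(s['R'],3).tolist())
s=load('scene0')
for p in [(303,218),(346,184),(219,203)]: print('plate scene',ray(s,*p,.05).round(4))
s=load('wrist0')
for p in [(262,102),(463,33)]: print('plate wrist',ray(s,*p,.05).round(4))
w=[(312,102),(347,99),(357,231),(324,234)]
print('wedge',[ray(s,*p,.005).round(4).tolist() for p in w])
w=[(254,126),(291,126),(290,252),(254,250)]
print('packer',[ray(s,*p,.01).round(4).tolist() for p in w]); print(ray(s,274,242,.01))
s=load('side0')
for p in [(357,227),(302,192)]: print('plate side',ray(s,*p,.05).round(4))
# crops
s=load('scene0');c=s['pixels'][120:310,190:410];cv2.imwrite('pics/c1.png',cv2.cvtColor(cv2.resize(c,None,fx=3.6,fy=3.1,interpolation=cv2.INTER_CUBIC),cv2.COLOR_RGB2BGR))
s=load('side0');c=s['pixels'][120:320,280:480];cv2.imwrite('pics/c2.png',cv2.cvtColor(cv2.resize(c,None,fx=3,fy=3,interpolation=cv2.INTER_CUBIC),cv2.COLOR_RGB2BGR))
E
```

```text
scene [[-0.745, -0.667, -0.01], [-0.269, 0.315, -0.91], [0.61, -0.675, -0.414]]
side [[0.931, -0.366, 0.002], [-0.187, -0.48, -0.857], [0.314, 0.797, -0.515]]
wrist [[1.0, 0.0, -0.002], [0.0, -0.959, 0.285], [-0.002, -0.285, -0.959]]
plate scene [0.5434 0.2733 0.05  ]
plate scene [0.5904 0.0833 0.05  ]
plate scene [0.7276 0.3388 0.05  ]
plate wrist [0.5889 0.0882 0.05  ]
plate wrist [0.7944 0.1539 0.05  ]
wedge [[0.6413, 0.0897, 0.005], [0.6837, 0.0931, 0.005], [0.7021, -0.0786, 0.005], [0.6568, -0.083, 0.005]]
packer [[0.5703, 0.0616, 0.01], [0.6156, 0.0617, 0.01], [0.6097, -0.1079, 0.01], [0.5599, -0.1049, 0.01]]
[ 0.5881394 -0.0928279  0.01     ]
plate side [0.5846 0.0819 0.05  ]
plate side [0.5244 0.2647 0.05  ]
```

View pics/c1.png

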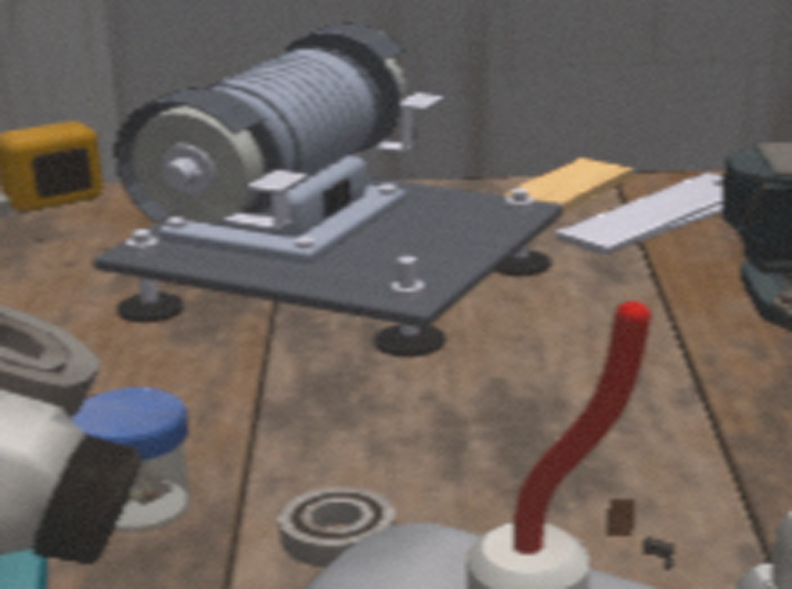

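View pics/c2.png

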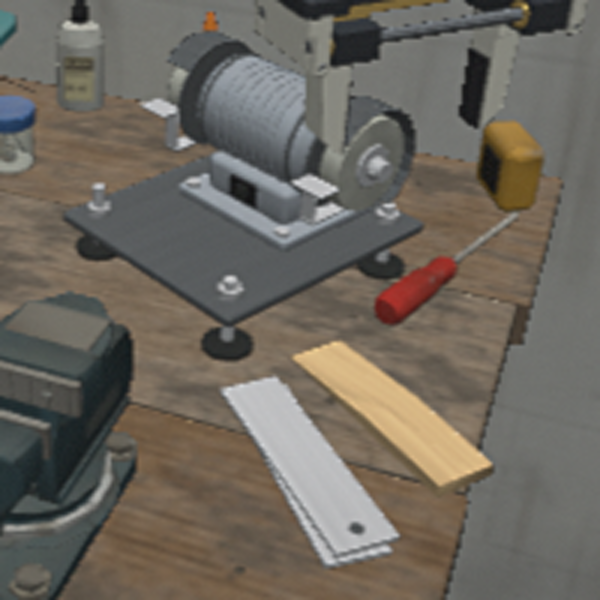

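```bash
python3 - <<'E'
from h import *
s=load('scene0')
for n,p,z in [('bearing',(284,286),.015),('jar lid',(228,252),.062),('jar bottom',(230,285),0),('vise base near corner',(403,224),0),('vise base r',(472,222),0),('vise jaw',(392,180),.1),('can',(275,320),.1),('foot FL',(303,229),.012),('foot FR',(336,203),0.005),('foot BL',(232,216),.005),('debris',(368,292),0),('beam',(400,310),.05),('cutter',(250,380),0)]:
    print(n,ray(s,*p,z).round(3))
s=load('side0')
for n,p,z in [('bearing',(256,183),.015),('jar lid',(282,157),.062),('vise jaw top l',(270,225),.12),('vise jaw top r',(312,230),.12),('vise jaw front',(262,258),.1),('vise base',(276,322),0),('vise base2',(322,284),0),('can base r',(193,178),0),('can base l',(145,187),0),('beam end',(192,212),.03),('beam end top',(185,196),.06),('plier',(243,180),0),('debr',(213,205),0),('debr',(222,198),0),('bottle',(307,155),0),
 ('wedge',(378,238),.003),('w',(396,234),.003),('w',(443,275),.01),('w',(427,283),.01),('pk',(355,249),.01),('pk',(372,246),.01),('pk',(412,299),.01),('pk',(391,305),.01)]:
    print(n,ray(s,*p,z).round(3))
E
```

```text
bearing [0.444 0.421 0.015]
jar lid [0.533 0.46  0.062]
jar bottom [0.531 0.465 0.   ]
vise base near corner [0.432 0.084 0.   ]
vise base r [ 0.325 -0.02   0.   ]
vise jaw [0.455 0.1   0.1  ]
can [0.312 0.554 0.1  ]
foot FL [0.562 0.256 0.012]
foot FR [0.603 0.104 0.005]
foot BL [0.733 0.306 0.005]
debris [0.343 0.327 0.   ]
beam [0.245 0.387 0.05 ]
cutter [0.345 0.575 0.   ]
bearing [0.443 0.413 0.015]
jar lid [0.53  0.449 0.062]
vise jaw top l [0.39  0.058 0.12 ]
vise jaw top r [0.457 0.015 0.12 ]
vise jaw front [ 0.357 -0.005  0.1  ]
vise base [ 0.36  -0.063  0.   ]
vise base2 [ 0.47  -0.003  0.   ]
can base r [0.289 0.533 0.   ]
can base l [0.16  0.528 0.   ]
beam end [0.264 0.303 0.03 ]
beam end top [0.256 0.331 0.06 ]
plier [0.419 0.47  0.   ]
debr [0.319 0.366 0.   ]
debr [0.346 0.393 0.   ]
bottle [0.644 0.56  0.   ]
wedge [0.641 0.086 0.003]
w [0.687 0.084 0.003]
w [ 0.697 -0.076  0.01 ]
w [ 0.655 -0.084  0.01 ]
pk [0.572 0.061 0.01 ]
pk [0.61  0.057 0.01 ]
pk [ 0.605 -0.11   0.01 ]
pk [ 0.562 -0.109  0.01 ]
```

send_rows:
  rows:
    - [-4,-0.8,-2.3,0,0,0,0]
    - [-4,-0.8,-2.3,0,0,0,0]
    - [-4,-0.8,-2.3,0,0,0,0]
    - [0,0,0,0,0,0,0]
  newtons: 40

```text
time_s: 0.65
ee_pos: [0.5779, 0.1225, 0.2487]
tcp_rot: [[-0.002, -0.004, 1.0], [-1.0, 0.0, -0.002], [-0.0, -1.0, -0.004]]
ft_force: [0.5, -0.3, -0.1]
gripper_width: 0.612
```

```bash
python3 - <<'E'
from h import *
s=snap('wrist','wrist1.png'); st=ctrl.read_state(); print(st['time_s'],st['ee_pos'],st['ft_force'])
E
```

```text
0.7 [0.57891731 0.11950042 0.24814787] [-0.21572171 -0.40423557 -0.13571572]
```

View pics/wrist1.png

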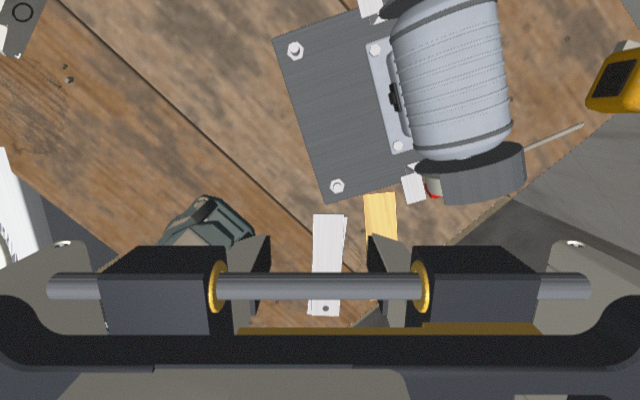

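```bash
python3 - <<'E'
from h import *
s=load('wrist1')
def P(u,v,z): return ray(s,u,v,z)[:2]
# front edge line fit
g=cv2.cvtColor(s['pixels'],cv2.COLOR_RGB2GRAY)
hsv=cv2.cvtColor(s['pixels'],cv2.COLOR_RGB2HSV)
m=((hsv[...,1]<45)&(g<115)&(g>30)).astype(np.uint8)*255
m[215:]=0; m[:, :255]=0; m[:,520:]=0
n,l,stt,c=cv2.connectedComponentsWithStats(cv2.morphologyEx(m,cv2.MORPH_OPEN,np.ones((3,3))))
print(stt[1:],c[1:])
L=[]
lab=l[120,310]
for v in range(60,190,4):
    u=np.where(l[v]==lab)[0]
    if len(u): L.append((u.min()-.5,v))
L=np.array(L); W=np.array([P(u,v,.05) for u,v in L])
vx,vy,x0,y0=cv2.fitLine(W.astype(np.float32),cv2.DIST_HUBER,0,.01,.01).ravel(); print('yaw',np.degrees(np.arctan2(-vx,vy)) if vy>0 else np.degrees(np.arctan2(vx,-vy)))
print('corners',P(273,40,.05),P(326,204,.05))
print('nuts',P(295,50,.057),P(337,186,.057))
for p in [(165,243),(205,196),(255,235)]:
  for z in (0.0,.06,.12): print(p,z,P(*p,z).round(3))
E
```

```text
[[  272     0   248   205 21667]
 [  494     0     3     2     6]
 [  371    16     3     3     9]
 [  387    54    20    80   407]
 [  406   167     7     7    35]
 [  495   194    25    21   319]] [[3.75116998e+02 1.13541699e+02]
 [4.95000000e+02 5.00000000e-01]
 [3.72000000e+02 1.70000000e+01]
 [3.95506143e+02 9.46879607e+01]
 [4.08771429e+02 1.70057143e+02]
 [5.10200627e+02 2.06855799e+02]]
yaw 17.539621
corners [0.52838306 0.27519543] [0.58663228 0.08960062]
nuts [0.55246613 0.26403295] [0.59969422 0.11457819]
(165, 243) 0.0 [0.347 0.013]
(165, 243) 0.06 [0.381 0.041]
(165, 243) 0.12 [0.415 0.068]
(205, 196) 0.0 [0.415 0.086]
(205, 196) 0.06 [0.439 0.103]
(205, 196) 0.12 [0.463 0.12 ]
(255, 235) 0.0 [0.483 0.026]
(255, 235) 0.06 [0.497 0.052]
(255, 235) 0.12 [0.511 0.077]
```

```bash
python3 - <<'E'
from h import *
s=load('scene0');d=load('side0')
th=np.radians(17.5);ex=np.array([np.cos(th),np.sin(th)]);ey=np.array([-ex[1],ex[0]])
F=np.array([.554,.263]);O=F+.088*ex-.078*ey
print('O',O,'press',O-.096*ex+.04*ey)
im=cv2.cvtColor(s['pixels'],cv2.COLOR_RGB2BGR);im2=cv2.cvtColor(d['pixels'],cv2.COLOR_RGB2BGR)
big=[cv2.resize(i,None,fx=4,fy=4,interpolation=cv2.INTER_CUBIC) for i in (im,im2)]
for a,b,z in [(-110,100,50),(-110,-100,50),(110,100,50),(110,-100,50),(-88,78,14),(-88,78,82),(-88,-78,0),(88,78,0)]:
    p=O+ex*a/1e3+ey*b/1e3
    for B,c in zip(big,(s,d)):
        u,v=proj(c,[*p,z/1e3]); cv2.circle(B,(int(4*u+2),int(4*v+2)),3,(0,0,255),-1)
o=np.hstack([big[0][640:1000,850:1250],big[1][640:1000,1180:1580]])
o=np.hstack([big[0][640:1000,850:1410][:, :560], big[1][640:1000,1150:1390]]);cv2.imwrite('pics/c3.png',o)
E
```

```text
O [0.66138214 0.21507219] press [0.55779708 0.22435311]
```

View pics/c3.png

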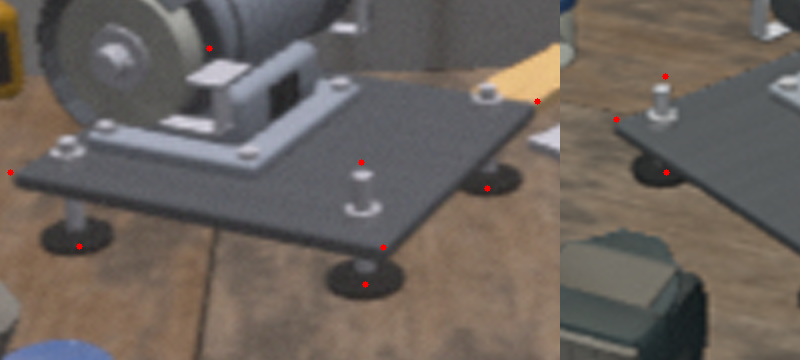

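send_rows:
  rows:
    - [-5.2,0,-1,0,0,0,0]
    - [-5.2,0,-1,0,0,0,0]
    - [0,3,0,0,-10.6,0,0]
    - [0,3,0,0,-10.6,0,0]
    - [0,0,0,0,-10.6,0,0]
    - [0,0,0,0,-10.6,0,0]
    - [0,0,0,0,-10.6,0,0]
    - [0,0,0,0,-10.6,0,0]
    - [0,0,0,0,-10.6,0,0]
    - [0,0,0,0,-10.6,0,0]

```text
time_s: 1.95
ee_pos: [0.5665, 0.2089, 0.1794]
tcp_rot: [[0.996, -0.009, 0.089], [-0.09, -0.011, 0.996], [-0.008, -1.0, -0.012]]
ft_force: [0.1, 0.0, 0.1]
gripper_width: 0.004
```

send_rows:
  rows:
    - [0,0,0,0,-10.6,0,0]
    - [0,0,0,0,-10.6,0,0]
    - [0,0,0,0,0,0,0]

```text
time_s: 2.33
ee_pos: [0.5688, 0.2031, 0.1768]
tcp_rot: [[0.961, -0.012, -0.278], [0.278, -0.013, 0.961], [-0.015, -1.0, -0.009]]
ft_force: [1.1, -0.4, -0.3]
gripper_width: 0.005
```

```bash
cat >> h.py <<'E'
th=np.radians(17.5);ex=np.array([np.cos(th),np.sin(th)]);ey=np.array([-ex[1],ex[0]])
F=np.array([.554,.263]);O=F+.088*ex-.078*ey;PP=O-.096*ex+.04*ey
def want(p, yaw_z=None):
    """tool-frame shift (cm) to bring TCP to p, and yaw of tool z axis"""
    st=ctrl.read_state(); R=np.array(st['tcp_rot']); d=R.T@(np.array(p)-st['ee_pos'])*100
    print('t',round(st['time_s'],2),'pos',st['ee_pos'].round(4),'F',st['ft_force'].round(2),'w',round(st['gripper_width'],3),'shift',d.round(2))
    print('z yaw',np.degrees(np.arctan2(R[1,2],R[0,2])).round(2),'tooly',R[:,1].round(4),'j',st['joints'].round(0))
E
python3 - <<'E'
from h import *
want([*PP,.06]); snap('wrist','w2.png')
E
```

```text
t 2.33 pos [0.5688 0.2031 0.1768] F [ 1.08 -0.41 -0.34] w 0.005 shift [-0.29 11.66  2.46]
z yaw 106.13 tooly [-0.0116 -0.0132 -0.9998] j [ 14.  35. -50.  97.  30.  64.  60.]
```

View pics/w2.png

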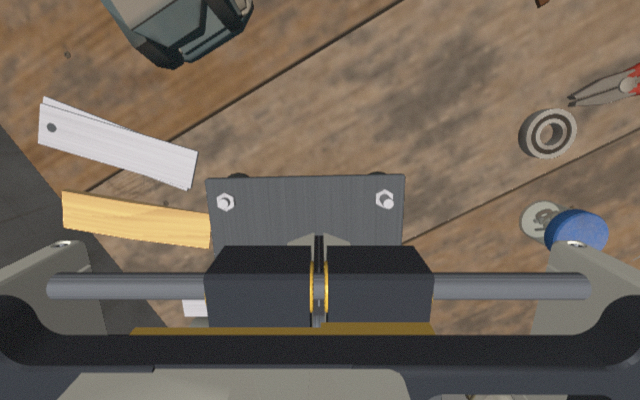

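send_rows:
  rows:
    - [-0.3,0,2.4,0.5,-1.4,-0.8,0]
    - [0,4,0,0,0,0,0]
    - [0,4,0,0,0,0,0]
    - [0,2,0,0,0,0,0]
    - [0,0,0,0,0,0,0]

```text
time_s: 3.0
ee_pos: [0.5576, 0.2323, 0.0759]
tcp_rot: [[0.955, 0.004, -0.295], [0.295, 0.004, 0.955], [0.005, -1.0, 0.003]]
ft_force: [0.2, -0.1, 1.5]
gripper_width: 0.004
```

```bash
python3 - <<'E'
from h import *
want([*PP,.05])
E
```

```text
t 3.0 pos [0.5576 0.2323 0.0759] F [ 0.2  -0.14  1.54] w 0.004 shift [-0.23  2.58 -0.77]
z yaw 107.19 tooly [ 0.0037  0.0042 -1.    ] j [  8.  41. -46. 102.  36.  53.  54.]
```

send_rows:
  rows:
    - [-0.2,1.0,-0.8,0,0,0,0]
    - [0,1.0,0,0,0,0,0]
    - [0,0,0,0,0,0,0]
    - [0,0,0,0,0,0,0]

```text
time_s: 3.5
ee_pos: [0.5605, 0.2248, 0.0579]
tcp_rot: [[0.956, 0.009, -0.294], [0.294, 0.006, 0.956], [0.01, -1.0, 0.003]]
ft_force: [0.9, 0.3, 0.4]
gripper_width: 0.002
```

```bash
python3 - <<'E'
from h import *
want([*PP,.05])
E
```

```text
t 3.5 pos [0.5605 0.2248 0.0579] F [0.89 0.25 0.44] w 0.002 shift [-0.28  0.79  0.03]
z yaw 107.11 tooly [ 0.0088  0.006  -0.9999] j [  8.  42. -45. 102.  38.  51.  53.]
```

send_rows:
  rows:
    - [0,0.3,0,0,0,0,0]

```text
time_s: 3.62
ee_pos: [0.561, 0.2251, 0.0555]
tcp_rot: [[0.956, 0.01, -0.294], [0.294, 0.006, 0.956], [0.011, -1.0, 0.003]]
ft_force: [-0.0, 0.7, -0.5]
gripper_width: 0.003
```

send_rows:
  rows:
    - [0,0.3,0,0,0,0,0]

```text
time_s: 3.75
ee_pos: [0.5612, 0.2252, 0.0525]
tcp_rot: [[0.956, 0.01, -0.294], [0.294, 0.007, 0.956], [0.012, -1.0, 0.003]]
ft_force: [-0.4, 0.3, 0.3]
gripper_width: 0.001
```

send_rows:
  rows:
    - [0,0.3,0,0,0,0,0]

```text
time_s: 3.88
ee_pos: [0.5612, 0.2254, 0.0495]
tcp_rot: [[0.956, 0.01, -0.294], [0.294, 0.007, 0.956], [0.012, -1.0, 0.004]]
ft_force: [-2.4, 1.4, 2.9]
gripper_width: 0.005
```

send_rows:
  rows:
    - [0,0.3,0,0,0,0,0]
    - [0,0.3,0,0,0,0,0]

```text
time_s: 4.12
ee_pos: [0.5597, 0.2268, 0.0436]
tcp_rot: [[0.955, 0.008, -0.295], [0.295, 0.008, 0.955], [0.01, -1.0, 0.005]]
ft_force: [-2.6, 0.9, 4.2]
gripper_width: -0.0
```

send_rows:
  rows:
    - [0,0.25,0,0,0,0,0]

```text
time_s: 4.25
ee_pos: [0.5595, 0.2272, 0.0416]
tcp_rot: [[0.955, 0.008, -0.296], [0.296, 0.007, 0.955], [0.01, -1.0, 0.004]]
ft_force: [-8.1, -4.7, 23.1]
gripper_width: 0.004
```

send_rows:
  rows:
    - [0,0.15,0,0,0,0,0]

```text
time_s: 4.38
ee_pos: [0.5595, 0.2272, 0.0416]
tcp_rot: [[0.955, 0.009, -0.296], [0.296, 0.006, 0.955], [0.01, -1.0, 0.003]]
ft_force: [-8.2, -4.2, 22.3]
gripper_width: 0.009
```

send_rows:
  rows:
    - [0,0.15,0,0,0,0,0]

```text
time_s: 4.5
ee_pos: [0.5595, 0.2272, 0.0417]
tcp_rot: [[0.955, 0.009, -0.296], [0.296, 0.004, 0.955], [0.01, -1.0, 0.001]]
ft_force: [-6.8, -2.9, 18.0]
gripper_width: 0.004
```

send_rows:
  rows:
    - [0,-5,0,0,0,0,0]
    - [0,-5,0,0,0,0,0]
    - [0,-5,0,0,0,0,2]
    - [-1.3,-2,-5.8,0,0,0,5]
    - [-1.3,0,-5.8,0,0,0,7.5]
    - [-1.3,0,-5.8,0,0,0,7.5]
    - [-1.3,0,-5.8,0,0,0,7.5]
    - [-1.3,0,-5.8,0,0,0,7.5]

```text
time_s: 5.5
ee_pos: [0.5879, -0.0748, 0.2158]
tcp_rot: [[0.952, 0.02, -0.304], [0.304, 0.002, 0.953], [0.02, -1.0, -0.004]]
ft_force: [1.2, 0.8, 0.0]
gripper_width: 0.61
```

send_rows:
  rows:
    - [0,0,0,0,-10.5,0,7.5]
    - [0,0,0,0,-10.5,0,7.5]
    - [0,0,0,0,-10.5,0,7.5]
    - [0,0,0,0,-10.5,0,7.5]
    - [0,0,0,0,-10.5,0,7.5]
    - [0,0,0,0,-10.5,0,7.5]
    - [0,0,0,0,-10.5,0,7.5]
    - [0,0,0,0,0,0,7.5]

```text
time_s: 6.5
ee_pos: [0.5868, -0.0919, 0.2043]
tcp_rot: [[-0.018, 0.009, -1.0], [1.0, -0.002, -0.018], [-0.002, -1.0, -0.009]]
ft_force: [-0.9, -0.2, -0.3]
gripper_width: 0.817
```

```bash
python3 - <<'E'
from h import *
want([.585,-.07,.15]); snap('wrist','w3.png')
E
```

```text
t 6.5 pos [ 0.5868 -0.0919  0.2043] F [-0.87 -0.19 -0.27] w 0.817 shift [2.2  5.43 0.19]
z yaw -178.99 tooly [ 0.0088 -0.0017 -1.    ] j [ 58.  51. -83.  98.  52.  79. 147.]
```

View pics/w3.png

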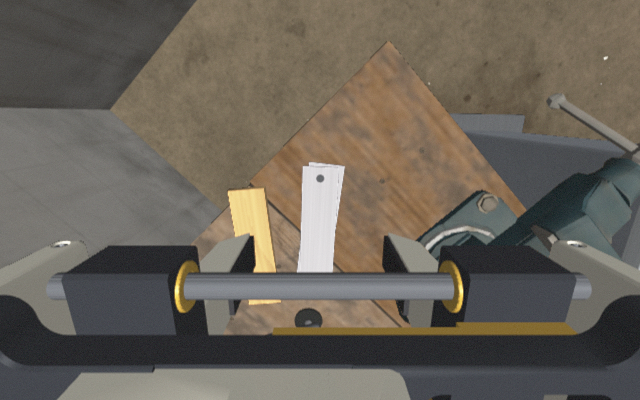

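```bash
python3 - <<'E'
from h import *
s=load('w3')
c=s['pixels'][150:280,210:370];cv2.imwrite('pics/c4.png',cv2.cvtColor(cv2.resize(c,None,fx=4.5,fy=4.5,interpolation=cv2.INTER_CUBIC),cv2.COLOR_RGB2BGR))
E
```

```text
(no output)
```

View pics/c4.png

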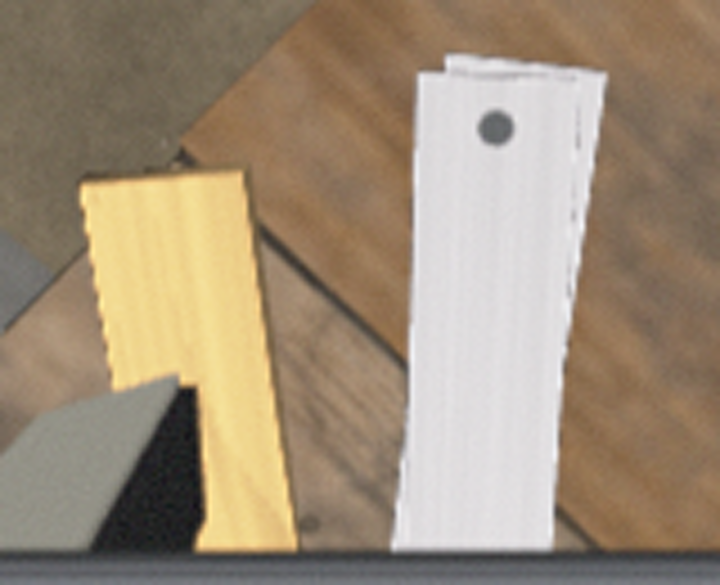

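```bash
python3 - <<'E'
from h import *
s=load('w3')
for n,(a,b),z in [('b hole end L',(418,73),.01),('b hole end R',(577,76),.01),('b L lower',(411,300),.01),('b R lower',(567,310),.01),('hole',(496,128),.01),
 ('wL',(82,185),.0106),('wR',(243,172),.0106),('wR low',(296,545),.004),('wLlow',(112,388),.0106)]:
    print(n,ray(s,210+a/4.5,150+b/4.5,z).round(4))
E
```

```text
b hole end L [ 0.6076 -0.1079  0.01  ]
b hole end R [ 0.5653 -0.1079  0.01  ]
b L lower [ 0.6094 -0.0438  0.01  ]
b R lower [ 0.5657 -0.0417  0.01  ]
hole [ 0.5866 -0.0934  0.01  ]
wL [ 0.6993 -0.0754  0.0106]
wR [ 0.6551 -0.08    0.0106]
wR low [0.6444 0.0374 0.004 ]
wLlow [ 0.6948 -0.0156  0.0106]
```

send_rows:
  rows:
    - [1.9,4,0,0,2,0,7.5]
    - [0,5,0,0,0,0,7.5]
    - [0,5,0,0,0,0,7.5]
    - [0,2,0,0,0,0,7.5]
    - [0,0,0,0,0,0,7.5]
  newtons: 40

```text
time_s: 7.18
ee_pos: [0.5938, -0.0868, 0.0545]
tcp_rot: [[0.036, 0.026, -0.999], [0.999, -0.04, 0.035], [-0.039, -0.999, -0.027]]
ft_force: [-0.4, 0.7, 1.0]
gripper_width: 0.818
```

```bash
python3 - <<'E'
from h import *
want([.587,-.073,.0065])
E
```

```text
t 7.17 pos [ 0.5938 -0.0868  0.0545] F [-0.36  0.75  0.95] w 0.818 shift [1.54 4.72 0.86]
z yaw 178.01 tooly [ 0.0261 -0.0397 -0.9989] j [ 51.  57. -70. 104.  63.  66. 137.]
```

```bash
cat >> h.py <<'E'
from scipy.spatial.transform import Rotation as Ro
def go(p,yawz):
    """shift + turn to reach tcp p with tool straight down, tool z yaw"""
    st=ctrl.read_state(); R=np.array(st['tcp_rot']); d=R.T@(np.array(p)-st['ee_pos'])*100
    a=np.radians(yawz); z=np.array([np.cos(a),np.sin(a),0]);y=np.array([0,0,-1.]);x=np.cross(y,z)
    rv=Ro.from_matrix(R.T@np.column_stack([x,y,z])).as_rotvec(degrees=True)
    print('t',round(st['time_s'],2),'pos',st['ee_pos'].round(4),'F',st['ft_force'].round(1),'w',round(st['gripper_width']*9.18,2),'\n shift',d.round(2),'turn',rv.round(1),'zyaw',np.degrees(np.arctan2(R[1,2],R[0,2])).round(1),'j',st['joints'].round(0))
E
python3 - <<'E'
from h import *
go([.587,-.073,.0065],179)
E
```

```text
t 7.17 pos [ 0.5938 -0.0868  0.0545] F [-0.4  0.7  1. ] w 7.51 
 shift [1.54 4.72 0.86] turn [ 1.6 -1.  -2.2] zyaw 178.0 j [ 51.  57. -70. 104.  63.  66. 137.]
```

send_rows:
  rows:
    - [1.5,1,0.9,1.6,-1,-2.2,7.5]
    - [0,1,0,0,0,0,7.5]
    - [0,0,0,0,0,0,7.5]

```text
time_s: 7.55
ee_pos: [0.5882, -0.0719, 0.0377]
tcp_rot: [[0.018, 0.004, -1.0], [1.0, -0.001, 0.018], [-0.001, -1.0, -0.004]]
ft_force: [-0.3, 0.3, 0.3]
gripper_width: 0.819
```

```bash
python3 - <<'E'
from h import *
go([.587,-.073,.0065],179)
E
```

```text
t 7.55 pos [ 0.5882 -0.0719  0.0377] F [-0.3  0.3  0.3] w 7.52 
 shift [-0.11  3.12  0.13] turn [ 0.3 -0.  -0.1] zyaw 179.0 j [ 51.  60. -70. 104.  63.  66. 137.]
```

send_rows:
  rows:
    - [0,1.5,0.1,0,0,0,7.5]
    - [0,1,0,0,0,0,7.5]
    - [0,0.3,0,0,0,0,7.5]
    - [0,0,0,0,0,0,7.5]

```text
time_s: 8.05
ee_pos: [0.5872, -0.0717, 0.0074]
tcp_rot: [[0.019, 0.004, -1.0], [1.0, 0.0, 0.019], [0.0, -1.0, -0.004]]
ft_force: [-0.7, 0.1, -0.1]
gripper_width: 0.818
```

```bash
python3 - <<'E'
from h import *
go([.587,-.073,.0065],179); snap('side','s4.png')
E
```

```text
t 8.05 pos [ 0.5872 -0.0717  0.0074] F [-0.7  0.1 -0.1] w 7.51 
 shift [-0.13  0.09  0.02] turn [ 0.2 -0.1  0. ] zyaw 178.9 j [ 50.  62. -68. 104.  65.  64. 136.]
```

View pics/s4.png

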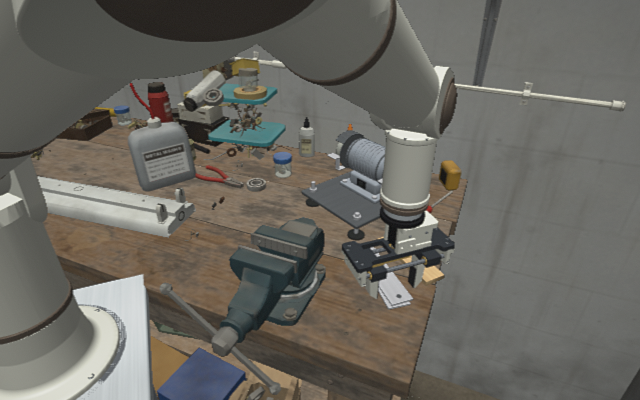

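send_rows:
  rows:
    - [0,0.07,0,0,0,0,4.0]
    - [0,0,0,0,0,0,3.6]
    - [0,0,0,0,0,0,3.6]
    - [0,0,0,0,0,0,3.6]
    - [0,0,0,0,0,0,3.6]

```text
time_s: 8.72
ee_pos: [0.5879, -0.0717, 0.0077]
tcp_rot: [[0.019, 0.006, -1.0], [1.0, 0.0, 0.019], [0.0, -1.0, -0.006]]
ft_force: [0.5, 1.0, -0.1]
gripper_width: 0.463
```

```bash
python3 - <<'E'
from h import *
go([.587,-.073,.0065],179)
E
```

```text
t 8.72 pos [ 0.5879 -0.0717  0.0077] F [ 0.5  1.  -0.1] w 4.25 
 shift [-0.13  0.12  0.08] turn [ 0.3 -0.1  0. ] zyaw 178.9 j [ 50.  62. -68. 104.  65.  64. 136.]
```

send_rows:
  rows:
    - [0,-1,0,0,0,0,3.6]
    - [0,-2,0,0,0,0,3.6]
    - [0,-4,0,0,0,0,3.6]
    - [0,-5,0,0,0,0,3.6]
    - [0,0,0,0,0,0,3.6]

```text
time_s: 9.35
ee_pos: [0.5876, -0.0708, 0.1358]
tcp_rot: [[0.017, 0.007, -1.0], [1.0, 0.0, 0.017], [0.0, -1.0, -0.007]]
ft_force: [0.2, -0.1, -1.8]
gripper_width: 0.463
```

```bash
python3 - <<'E'
from h import *
go([.587,-.073,.1],179); snap('side','s5.png');snap('wrist','w5.png')
a=cv2.imread('pics/s5.png')[180:320,320:480];b=cv2.imread('pics/w5.png')[100:300,200:440]
cv2.imwrite('pics/c5.png',np.hstack([cv2.resize(a,(400,350)),cv2.resize(b,(400,350))]))
E
```

```text
t 9.35 pos [ 0.5876 -0.0708  0.1358] F [ 0.2 -0.1 -1.8] w 4.25 
 shift [-0.22  3.58  0.08] turn [0.4 0.  0. ] zyaw 179.0 j [ 54.  54. -77. 101.  55.  73. 141.]
```

View pics/c5.png

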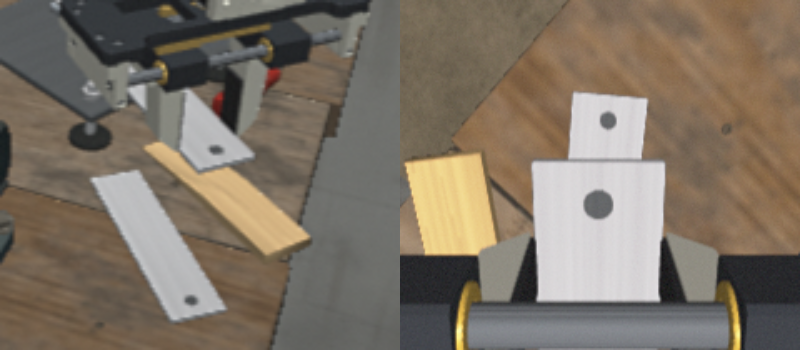

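```bash
python3 - <<'E'
from h import *
a=cv2.imread('pics/wrist1.png')[180:260,150:270];b=cv2.imread('pics/scene0.png')[140:235,380:500];c=cv2.imread('pics/s4.png')[210:330,220:340]
cv2.imwrite('pics/c6.png',np.hstack([cv2.resize(a,(390,260),interpolation=2),cv2.resize(b,(330,260),interpolation=2)]))
cv2.imwrite('pics/c7.png',cv2.resize(c,None,fx=4,fy=4,interpolation=2))
E
```

```text
(no output)
```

View pics/c6.png

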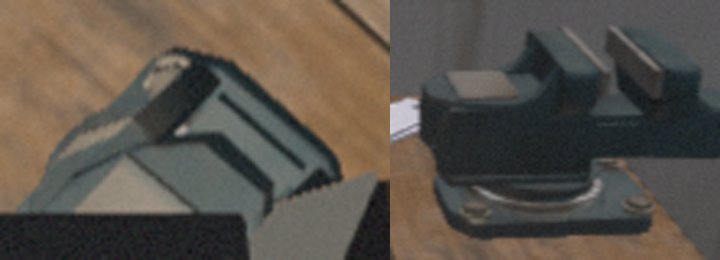

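View pics/c7.png

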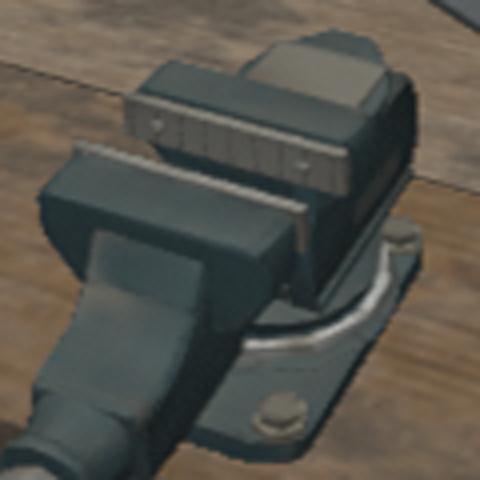

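```bash
python3 - <<'E'
from h import *
s=load('scene0');d=load('side0')
def tri(c1,p1,c2,p2):
    P=[]
    for c in (c1,c2):
        K=np.array([[foc(c),0,c['cx']],[0,foc(c),c['cy']],[0,0,1]]);P.append(K@np.column_stack([c['R'],c['t']]))
    X=cv2.triangulatePoints(P[0],P[1],np.float64(p1).reshape(2,1),np.float64(p2).reshape(2,1));X=(X[:3]/X[3]).ravel()
    e=np.hypot(*(np.array(proj(c1,X))-p1)); return X,e
def loc(X): r=X[:2]-F; return np.round([r@ex,r@ey,X[2]],3)
for n,a,b in [('fixed jaw L top',(431,151),(261,225)),('jaw face left top',(457,157),(251,234)),('anvil corner',(392,173),(304,217)),('mov jaw',(461,150),(239,246))]:
    X,e=tri(s,a,d,b);print(n,X.round(3),round(e,1),'rel foot',loc(X))
E
```

```text
fixed jaw L top [0.387 0.043 0.15 ] 9.3 rel foot [-0.226 -0.159  0.15 ]
jaw face left top [0.353 0.016 0.145] 3.7 rel foot [-0.266 -0.176  0.145]
anvil corner [0.467 0.082 0.106] 0.8 rel foot [-0.138 -0.147  0.106]
mov jaw [ 0.341 -0.002  0.15 ] 10.7 rel foot [-0.283 -0.189  0.15 ]
```

send_rows:
  rows:
    - [0,-5,0,0,0,0,3.6]
    - [0,-5,0,0,0,0,3.6]
    - [2.5,0,1.6,0,5,0,3.6]
    - [4.5,0,2.8,0,0,0,3.6]
    - [4.5,0,2.8,0,0,0,3.6]
    - [4.5,0,2.8,0,0,0,3.6]
    - [4.5,0,2.8,0,0,0,3.6]
    - [4.5,0,2.8,0,0,0,3.6]
    - [2.5,0,1.6,0,0,0,3.6]
  newtons: 60

```text
time_s: 10.58
ee_pos: [0.4335, 0.2201, 0.225]
tcp_rot: [[0.118, -0.017, -0.993], [0.993, -0.003, 0.118], [-0.005, -1.0, 0.016]]
ft_force: [0.5, 0.1, -1.1]
gripper_width: 0.454
```

send_rows:
  rows:
    - [0,0,0,0,10,0,3.6]
    - [0,0,0,0,10,0,3.6]
    - [0,0,0,0,10,0,3.6]
    - [0,0,0,0,10,0,3.6]
    - [0,0,0,0,10,0,3.6]
    - [0,0,0,0,8,0,3.6]
    - [0,0,0,0,0,0,3.6]

```text
time_s: 11.45
ee_pos: [0.4254, 0.2188, 0.2181]
tcp_rot: [[0.914, -0.031, -0.405], [0.405, -0.009, 0.914], [-0.032, -0.999, 0.004]]
ft_force: [-0.7, -0.3, -0.7]
gripper_width: 0.451
```

```bash
python3 - <<'E'
from h import *
go([*(F-.162*ex),.03],107.5); snap('wrist','w6.png');snap('scene','sc6.png')
E
```

```text
t 11.45 pos [0.4254 0.2188 0.2181] F [-0.7 -0.3 -0.7] w 4.14 
 shift [-1.95 18.88  0.56] turn [-0.1  6.4 -1.8] zyaw 113.9 j [ 27.  25. -70. 111.  26.  64.  60.]
```

View pics/w6.png

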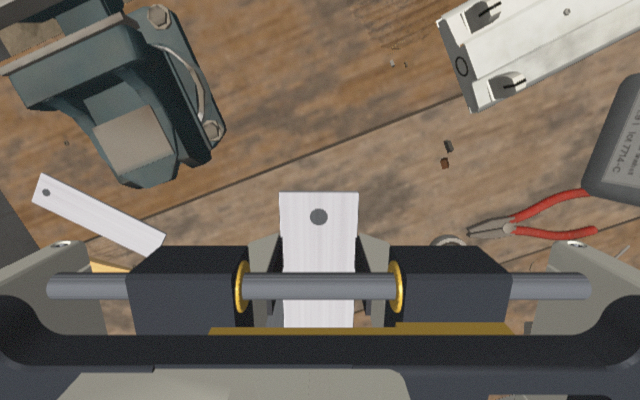

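View pics/sc6.png

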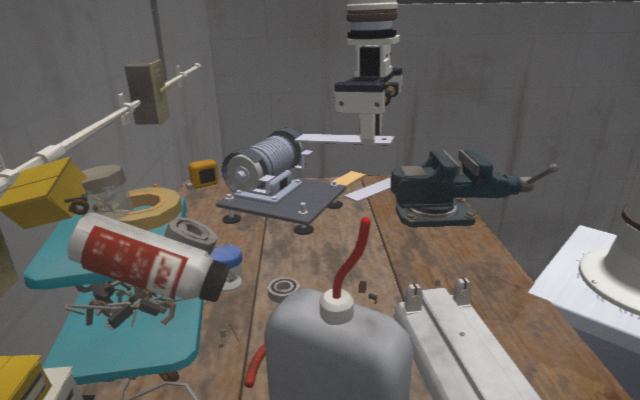

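send_rows:
  rows:
    - [-2.6,1,0.5,0,6.4,-1.8,3.6]
    - [0,0,0,0,0,0,3.6]
    - [0,5,0,0,0,0,3.6]

```text
time_s: 11.92
ee_pos: [0.4019, 0.2143, 0.16]
tcp_rot: [[0.952, 0.005, -0.305], [0.305, 0.006, 0.952], [0.006, -1.0, 0.005]]
ft_force: [1.5, -0.7, -1.3]
gripper_width: 0.449
```

```bash
python3 - <<'E'
from h import *
go([*(F-.168*ex),.03],107.5)
E
```

```text
t 11.93 pos [0.4019 0.2143 0.16  ] F [ 1.5 -0.7 -1.3] w 4.12 
 shift [-9.100e-01  1.299e+01  1.000e-02] turn [-0.3  0.3  0.4] zyaw 107.8 j [ 24.  25. -66. 119.  29.  54.  50.]
```

send_rows:
  rows:
    - [-0.9,3,0,0,0,0,3.6]
    - [0,4,0,0,0,0,3.6]
    - [0,3.5,0,0,0,0,3.6]
    - [0,1,0,0,0,0,3.6]
    - [0,0,0,0,0,0,3.6]

```text
time_s: 12.55
ee_pos: [0.3946, 0.2126, 0.039]
tcp_rot: [[0.949, -0.0, -0.314], [0.314, 0.007, 0.949], [0.002, -1.0, 0.007]]
ft_force: [-0.4, -0.7, -0.5]
gripper_width: 0.454
```

```bash
python3 - <<'E'
from h import *
go([*(F-.168*ex),.0035],107.5); snap('side','s7.png');snap('scene','sc7.png')
a=cv2.imread('pics/s7.png')[130:260,220:380];b=cv2.imread('pics/sc7.png')[130:260,270:430]
cv2.imwrite('pics/c8.png',np.hstack([cv2.resize(a,(400,325)),cv2.resize(b,(400,325))]))
E
```

```text
t 12.55 pos [0.3946 0.2126 0.039 ] F [-0.4 -0.7 -0.5] w 4.16 
 shift [-0.09  3.55 -0.01] turn [-0.4  0.8  0.1] zyaw 108.3 j [ 12.  35. -53. 124.  43.  41.  38.]
```

View pics/c8.png

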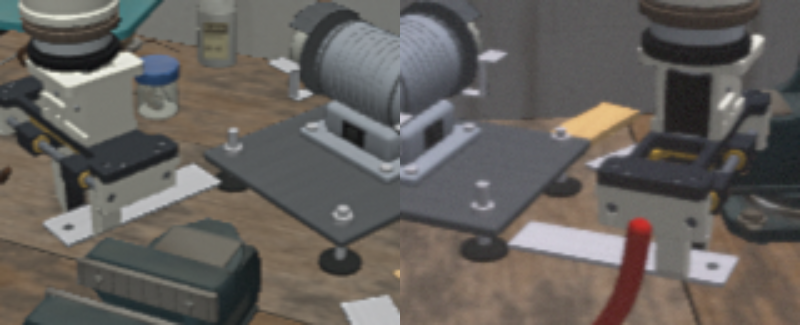

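send_rows:
  rows:
    - [0,1.5,0,-0.4,0.8,0,3.6]
    - [0,1.5,0,0,0,0,3.6]
    - [0,0.3,0,0,0,0,3.6]
    - [0,0,0,0,0,0,3.6]

```text
time_s: 13.15
ee_pos: [0.3992, 0.2141, 0.0094]
tcp_rot: [[0.954, 0.011, -0.3], [0.3, 0.004, 0.954], [0.011, -1.0, 0.0]]
ft_force: [0.1, -0.6, -1.0]
gripper_width: 0.454
```

```bash
python3 - <<'E'
from h import *
go([*(F-.168*ex),.0035],107.5)
E
```

```text
t 13.15 pos [0.3992 0.2141 0.0094] F [ 0.1 -0.6 -1. ] w 4.17 
 shift [-0.57  0.58  0.01] turn [-0.  -0.1  0.7] zyaw 107.4 j [  8.  38. -48. 124.  48.  38.  33.]
```

send_rows:
  rows:
    - [0,0.4,0,0,0,0.6,3.6]
    - [0,0.1,0,0,0,0,3.6]
    - [0,0,0,0,0,0,3.6]

```text
time_s: 13.52
ee_pos: [0.3999, 0.2143, 0.0048]
tcp_rot: [[0.954, 0.001, -0.299], [0.299, 0.001, 0.954], [0.001, -1.0, 0.0]]
ft_force: [0.6, 1.0, -0.5]
gripper_width: 0.452
```

```bash
python3 - <<'E'
from h import *
go([*(F-.070*ex),.004],107.5)
E
```

```text
t 13.53 pos [0.3999 0.2143 0.0048] F [ 0.6  1.  -0.5] w 4.15 
 shift [9.16 0.09 0.03] turn [-0.  -0.1  0.1] zyaw 107.4 j [  8.  39. -48. 124.  48.  39.  34.]
```

send_rows:
  rows:
    - [1.5,0,0,0,0,0,3.6]
    - [1.5,0,0,0,0,0,3.6]
    - [1.5,0,0,0,0,0,3.6]
    - [0,0,0,0,0,0,3.6]

```text
time_s: 14.02
ee_pos: [0.4478, 0.2292, 0.0053]
tcp_rot: [[0.954, 0.003, -0.298], [0.298, 0.002, 0.954], [0.004, -1.0, 0.001]]
ft_force: [-0.4, -0.4, -0.9]
gripper_width: 0.455
```

```bash
python3 - <<'E'
from h import *
go([*(F-.070*ex),.004],107.5)
E
```

```text
t 14.03 pos [0.4478 0.2292 0.0053] F [-0.4 -0.4 -0.9] w 4.17 
 shift [4.15 0.14 0.04] turn [-0.1 -0.1  0.2] zyaw 107.4 j [  8.  42. -48. 117.  47.  42.  37.]
```

send_rows:
  rows:
    - [1.5,0.1,0,0,0,0,3.6]
    - [1.5,0,0,0,0,0,3.6]
    - [1,0,0,0,0,0,3.6]
    - [0,0.1,0,0,0,0,3.6]
    - [0,0.1,0,0,0,0,3.6]

```text
time_s: 14.65
ee_pos: [0.4867, 0.2415, 0.0025]
tcp_rot: [[0.954, 0.002, -0.298], [0.298, 0.001, 0.954], [0.002, -1.0, 0.0]]
ft_force: [-2.8, -3.1, 13.6]
gripper_width: 0.452
```

```bash
python3 - <<'E'
from h import *
go([*(F-.070*ex),.004],107.5);snap('scene','sc8.png');snap('side','s8.png')
a=cv2.imread('pics/s8.png')[130:260,260:420];b=cv2.imread('pics/sc8.png')[130:260,250:410]
cv2.imwrite('pics/c9.png',np.hstack([cv2.resize(a,(400,325)),cv2.resize(b,(400,325))]))
E
```

```text
t 14.65 pos [0.4867 0.2415 0.0025] F [-2.8 -3.1 13.6] w 4.15 
 shift [ 0.07 -0.15  0.03] turn [-0.  -0.1  0.1] zyaw 107.4 j [  7.  45. -47. 111.  47.  45.  40.]
```

View pics/c9.png

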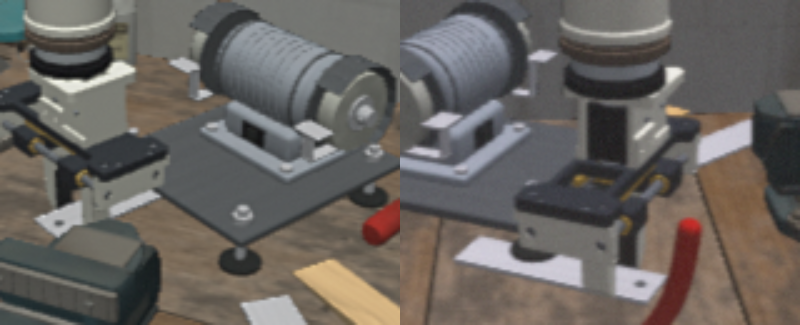

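send_rows:
  rows:
    - [0,-0.1,0,0,0,0,5.4]
    - [0,0,0,0,0,0,5.6]
    - [0,0,0,0,0,0,5.6]
    - [0,-1,0,0,0,0,5.6]
    - [-1,-3,0,0,0,0,5.6]
    - [-2,-5,0,0,0,0,6]
    - [-3,-5,0,0,0,0,6.5]
    - [-3,-5,0,0,0,0,7]
    - [0,-3,0,0,0,0,7]
    - [0,0,0,0,0,0,7]

```text
time_s: 16.0
ee_pos: [0.3962, 0.2143, 0.2313]
tcp_rot: [[0.953, 0.002, -0.302], [0.302, -0.003, 0.953], [0.001, -1.0, -0.004]]
ft_force: [1.4, -0.6, -0.7]
gripper_width: 0.764
```

```bash
python3 - <<'E'
from h import *
go([.67,-.04,.22],0);snap('scene','sc9.png');snap('side','s9.png');snap('wrist','w9.png')
a=cv2.imread('pics/s9.png')[130:260,260:420];b=cv2.imread('pics/sc9.png')[130:260,250:410]
cv2.imwrite('pics/c10.png',np.hstack([cv2.resize(a,(400,325)),cv2.resize(b,(400,325))]))
E
```

```text
t 16.0 pos [0.3962 0.2143 0.2313] F [ 1.4 -0.6 -0.7] w 7.01 
 shift [ 18.44   1.27 -32.5 ] turn [1.000e-01 1.075e+02 2.000e-01] zyaw 107.6 j [ 31.  18. -73. 115.  20.  61.  57.]
```

View pics/c10.png

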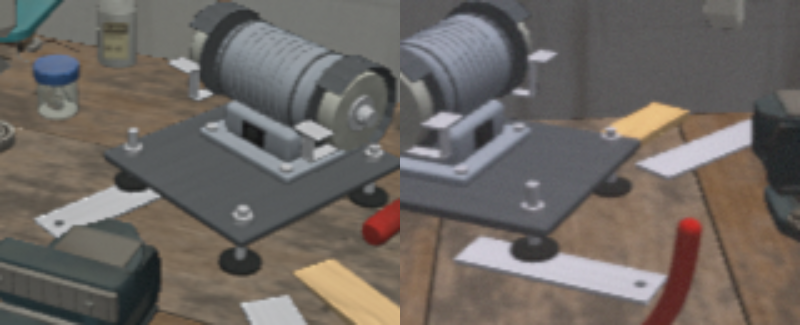

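View pics/w9.png

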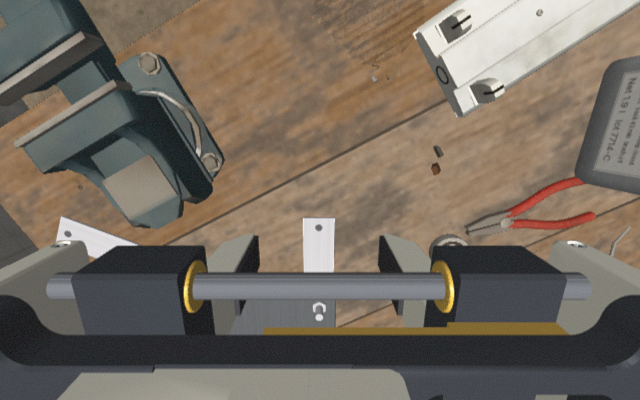

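send_rows:
  rows:
    - [2.8,0,-5,0,0,0,7]
    - [2.8,0,-5,0,0,0,7]
    - [2.8,0,-5,0,0,0,7]
    - [2.8,0,-5,0,0,0,7]
    - [2.8,0,-5,0,0,0,7]
    - [2.8,0,-5,0,0,0,7]
    - [1.8,0,-3.4,0,0,0,7]
    - [0,0,0,0,10.6,0,7]
    - [0,0,0,0,10.6,0,7]
    - [0,0,0,0,10.6,0,7]
  newtons: 40

```text
time_s: 17.4
ee_pos: [0.6755, -0.0553, 0.2022]
tcp_rot: [[0.969, -0.036, 0.245], [-0.245, -0.001, 0.97], [-0.034, -0.999, -0.01]]
ft_force: [-0.3, 0.2, -0.6]
gripper_width: 0.763
```

send_rows:
  rows:
    - [0,0,0,0,10.6,0,7]
    - [0,0,0,0,10.6,0,7]
    - [0,0,0,0,10.6,0,7]
    - [0,0,0,0,10.6,0,7]
    - [0,0,0,0,10.6,0,7]
    - [0,0,0,0,10.6,0,7]
    - [0,0,0,0,7,0,7]
    - [0,0,0,0,0,0,7]

```text
time_s: 18.4
ee_pos: [0.667, -0.0522, 0.1789]
tcp_rot: [[0.075, -0.069, 0.995], [-0.997, -0.001, 0.075], [-0.004, -0.998, -0.069]]
ft_force: [-0.2, -0.6, -0.3]
gripper_width: 0.761
```

```bash
python3 - <<'E'
from h import *
go([.6743,-.048,.22],5.2);snap('wrist','w10.png')
E
```

```text
t 18.4 pos [ 0.667  -0.0522  0.1789] F [-0.2 -0.6 -0.3] w 6.99 
 shift [-0.38 -4.15  0.48] turn [ 3.9 -0.9 -0.2] zyaw 4.3 j [ 24.  38. -34.  84.  21.  69.  -9.]
```

View pics/w10.png

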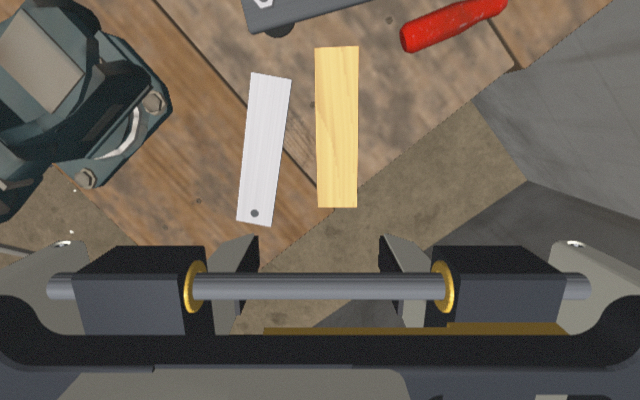

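```bash
python3 - <<'E'
from h import *
s=load('w10')
hsv=cv2.cvtColor(s['pixels'],cv2.COLOR_RGB2HSV)
m=cv2.inRange(hsv,(15,70,150),(30,255,255));m[230:]=0;m[:,:290]=0;m[:,390:]=0
c=max(cv2.findContours(m,0,1)[0],key=cv2.contourArea);q=cv2.approxPolyDP(c,6,True).reshape(-1,2);print(q.tolist())
for u,v in q: print(ray(s,u,v,.0106 if v>120 else .0016).round(4))
E
```

```text
[[334, 13], [326, 15], [327, 29], [335, 26], [326, 36], [309, 28], [311, 19], [301, 25], [306, 38], [297, 24], [298, 34], [290, 33], [290, 53], [297, 45], [314, 54], [315, 117], [295, 108], [315, 129], [316, 162], [304, 168], [317, 196], [305, 197], [321, 214], [320, 207], [356, 207], [358, 161], [372, 175], [387, 152], [378, 143], [383, 151], [375, 147], [368, 156], [357, 147], [366, 137], [357, 132], [357, 117], [364, 119], [358, 81], [374, 88], [376, 75], [363, 76], [374, 73], [371, 59]]
[0.6575 0.1203 0.0016]
[0.6497 0.1181 0.0016]
[0.6518 0.1058 0.0016]
[0.6596 0.1089 0.0016]
[0.6513 0.0995 0.0016]
[0.6335 0.1056 0.0016]
[0.635  0.1138 0.0016]
[0.6253 0.1079 0.0016]
[0.6311 0.0964 0.0016]
[0.6211 0.1085 0.0016]
[0.6227 0.0996 0.0016]
[0.6144 0.1    0.0016]
[0.6153 0.0815 0.0016]
[0.6222 0.0894 0.0016]
[0.6403 0.0821 0.0016]
[0.6458 0.0198 0.0016]
[0.6234 0.0276 0.0016]
[0.6474 0.0076 0.0106]
[ 0.651  -0.0278  0.0106]
[ 0.6381 -0.0356  0.0106]
[ 0.655  -0.0666  0.0106]
[ 0.6413 -0.0691  0.0106]
[ 0.6613 -0.0878  0.0106]
[ 0.6595 -0.0794  0.0106]
[ 0.7006 -0.0754  0.0106]
[ 0.6969 -0.0227  0.0106]
[ 0.714  -0.0368  0.0106]
[ 0.7268 -0.0104  0.0106]
[ 0.716  -0.0017  0.0106]
[ 0.7224 -0.0097  0.0106]
[ 0.7134 -0.0061  0.0106]
[ 0.7071 -0.0164  0.0106]
[ 0.6942 -0.0077  0.0106]
[0.7025 0.0036 0.0106]
[0.6924 0.008  0.0106]
[0.6912 0.0233 0.0016]
[0.6989 0.0218 0.0016]
[0.6882 0.0594 0.0016]
[0.7056 0.0537 0.0016]
[0.7061 0.0664 0.0016]
[0.6928 0.0646 0.0016]
[0.7038 0.0682 0.0016]
[0.6991 0.0812 0.0016]
```

send_rows:
  rows:
    - [-0.4,2,0.9,3.9,-0.9,-0.2,7]
    - [0,4,0,0,0,0,7]
    - [0,4,0,0,0,0,7]
    - [0,2,0,0,0,0,7]
    - [0,0,0,0,0,0,7]

```text
time_s: 19.08
ee_pos: [0.6736, -0.0464, 0.0517]
tcp_rot: [[0.105, -0.003, 0.994], [-0.994, 0.002, 0.105], [-0.002, -1.0, -0.002]]
ft_force: [0.2, 0.1, -0.1]
gripper_width: 0.76
```

```bash
python3 - <<'E'
from h import *
go([.676,-.048,.003],5.2)
E
```

```text
t 19.07 pos [ 0.6736 -0.0464  0.0517] F [ 0.2  0.1 -0.1] w 6.97 
 shift [0.19 4.87 0.23] turn [ 0.1  0.8 -0.1] zyaw 6.0 j [ 23.  44. -31.  91.  27.  52. -12.]
```

send_rows:
  rows:
    - [0.2,2,0.2,0,0.8,0,7]
    - [0,2,0,0,0,0,7]
    - [0,0.5,0,0,0,0,7]
    - [0,0,0,0,0,0,7]

```text
time_s: 19.58
ee_pos: [0.6785, -0.0483, 0.0065]
tcp_rot: [[0.091, 0.002, 0.996], [-0.996, 0.001, 0.091], [-0.001, -1.0, 0.002]]
ft_force: [-0.9, -0.1, 0.4]
gripper_width: 0.763
```

```bash
python3 - <<'E'
from h import *
go([.676,-.048,.003],5.2);snap('side','s11.png')
cv2.imwrite('pics/c11.png',cv2.resize(cv2.imread('pics/s11.png')[190:310,340:480],None,fx=5,fy=5,interpolation=2))
E
```

```text
t 19.57 pos [ 0.6785 -0.0483  0.0065] F [-0.9 -0.1  0.4] w 7.0 
 shift [-0.06  0.35 -0.24] turn [-0.1  0.  -0.1] zyaw 5.2 j [ 21.  48. -29.  91.  29.  48. -14.]
```

View pics/c11.png

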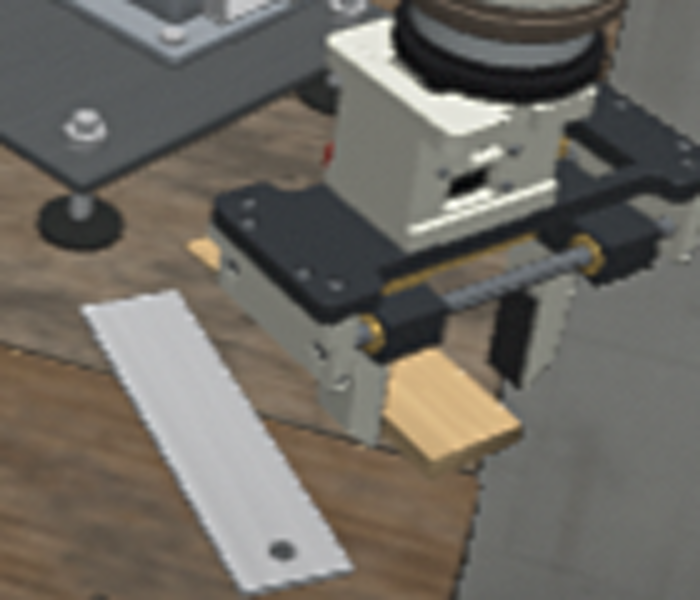

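send_rows:
  rows:
    - [0,0.3,-0.2,0,0,0,7]
    - [0,0,0,0,0,0,4.5]
    - [0,0,0,0,0,0,3.8]
    - [0,0,0,0,0,0,3.8]
    - [0,0,0,0,0,0,3.8]
    - [0,0,0,0,0,0,3.8]

```text
time_s: 20.38
ee_pos: [0.6777, -0.0485, 0.0056]
tcp_rot: [[0.091, 0.005, 0.996], [-0.996, 0.001, 0.091], [-0.001, -1.0, 0.005]]
ft_force: [-0.3, -0.2, -0.4]
gripper_width: 0.491
```

```bash
python3 - <<'E'
from h import *
go([.676,-.048,.003],5.2)
E
```

```text
t 20.38 pos [ 0.6777 -0.0485  0.0056] F [-0.3 -0.2 -0.4] w 4.51 
 shift [-0.07  0.25 -0.16] turn [-0.3  0.  -0. ] zyaw 5.2 j [ 22.  48. -29.  91.  29.  48. -14.]
```

send_rows:
  rows:
    - [0,-2,0,0,0,0,3.8]
    - [0,-5,0,0,0,0,3.8]
    - [0,-6,0,0,0,0,3.8]
    - [0,-6,0,0,0,0,3.8]
    - [-2,-4,-2,0,0,0,3.8]
    - [-4,-2,-3.8,0,0,0,3.8]
    - [-4,0,-3.8,0,0,0,3.8]
    - [-4,0,-3.8,0,0,0,3.8]
    - [-4,0,-3.8,0,0,0,3.8]
    - [-4,0,-3.8,0,0,0,3.8]
  newtons: 50

```text
time_s: 21.62
ee_pos: [0.4451, 0.1559, 0.274]
tcp_rot: [[0.087, 0.021, 0.996], [-0.996, -0.001, 0.087], [0.003, -1.0, 0.021]]
ft_force: [0.6, 1.6, 0.3]
gripper_width: 0.49
```

send_rows:
  rows:
    - [-4,0,-3.6,0,0,0,3.8]
    - [0,0,0,0,10.5,0,3.8]
    - [0,0,0,0,10.5,0,3.8]
    - [0,0,0,0,10.5,0,3.8]
    - [0,0,0,0,10.5,0,3.8]
    - [0,0,0,0,10.5,0,3.8]
    - [0,0,0,0,10.5,0,3.8]
    - [0,0,0,0,10.5,0,3.8]
    - [0,0,0,0,0,0,3.8]

```text
time_s: 22.75
ee_pos: [0.3978, 0.2011, 0.2841]
tcp_rot: [[-0.936, 0.04, 0.349], [-0.349, -0.008, -0.937], [-0.035, -0.999, 0.021]]
ft_force: [0.2, -0.2, -0.0]
gripper_width: 0.491
```

```bash
python3 - <<'E'
from h import *
go([*(F-.178*ex),.03],-72.5);snap('side','s12.png');snap('scene','sc12.png')
a=cv2.imread('pics/s12.png')[20:280,160:440];b=cv2.imread('pics/sc12.png')[20:280,220:500]
cv2.imwrite('pics/c12.png',np.hstack([cv2.resize(a,(400,370)),cv2.resize(b,(400,370))]))
E
```

```text
t 22.75 pos [0.3978 0.2011 0.2841] F [ 0.2 -0.2 -0. ] w 4.51 
 shift [ 1.86 25.33 -1.8 ] turn [-1.2  2.9 -2. ] zyaw -69.6 j [  12.    3.  -45.  113.    4.   63. -104.]
```

View pics/c12.png

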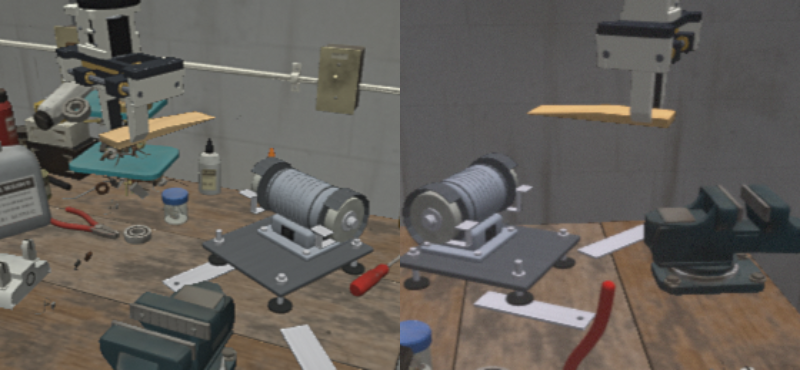

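send_rows:
  rows:
    - [1.9,1,-1.8,-1.2,2.9,-2,3.8]
    - [0,5,0,0,0,0,3.8]
    - [0,6,0,0,0,0,3.8]
    - [0,5,0,0,0,0,3.8]
    - [0,3,0,0,0,0,3.8]
    - [0,0,0,0,0,0,3.8]

```text
time_s: 23.6
ee_pos: [0.3773, 0.2127, 0.0808]
tcp_rot: [[-0.948, 0.006, 0.319], [-0.319, 0.003, -0.948], [-0.007, -1.0, -0.0]]
ft_force: [0.3, -0.1, -0.8]
gripper_width: 0.49
```

```bash
python3 - <<'E'
from h import *
go([*(F-.178*ex),.013],-72.5)
E
```

```text
t 23.6 pos [0.3773 0.2127 0.0808] F [ 0.3 -0.1 -0.8] w 4.5 
 shift [-0.51  6.78  0.53] turn [ 0.   1.1 -0.4] zyaw -71.4 j [   1.   23.  -40.  125.   23.   39. -126.]
```

send_rows:
  rows:
    - [0,3,0.5,0,1.1,-0.4,3.8]
    - [0,2.5,0,0,0,0,3.8]
    - [0,0.7,0,0,0,0,3.8]
    - [0,0,0,0,0,0,3.8]

```text
time_s: 24.1
ee_pos: [0.3847, 0.2106, 0.0231]
tcp_rot: [[-0.952, 0.009, 0.305], [-0.305, 0.004, -0.952], [-0.01, -1.0, -0.001]]
ft_force: [-0.4, -0.5, 0.3]
gripper_width: 0.491
```

```bash
python3 - <<'E'
from h import *
go([*(F-.178*ex),.013],-72.5);snap('side','s13.png');snap('scene','sc13.png')
a=cv2.imread('pics/s13.png')[130:260,220:380];b=cv2.imread('pics/sc13.png')[130:260,270:430]
cv2.imwrite('pics/c13.png',np.hstack([cv2.resize(a,(400,325)),cv2.resize(b,(400,325))]))
E
```

```text
t 24.1 pos [0.3847 0.2106 0.0231] F [-0.4 -0.5  0.3] w 4.51 
 shift [0.09 1.01 0.09] turn [ 0.   0.3 -0.6] zyaw -72.2 j [  -3.   29.  -34.  126.   31.   32. -133.]
```

View pics/c13.png

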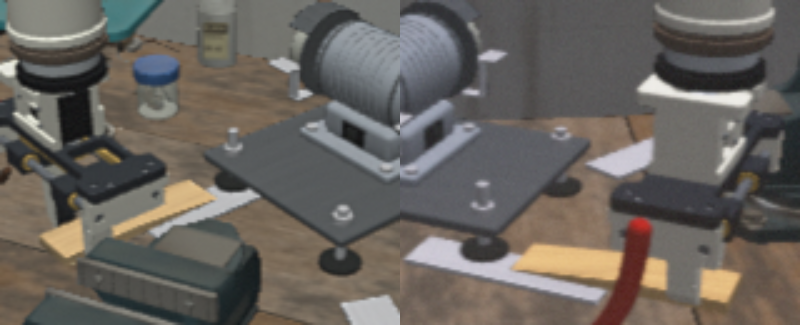

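send_rows:
  rows:
    - [0,0.7,0.1,0,0.3,-0.6,3.8]
    - [0,0.2,0,0,0,0,3.8]
    - [0,0,0,0,0,0,3.8]

```text
time_s: 24.58
ee_pos: [0.3868, 0.2101, 0.0155]
tcp_rot: [[-0.954, 0.002, 0.299], [-0.299, 0.002, -0.954], [-0.003, -1.0, -0.001]]
ft_force: [0.1, 0.7, -0.8]
gripper_width: 0.491
```

```bash
python3 - <<'E'
from h import *
go([*(F-.178*ex),.0125],-72.5)
E
```

```text
t 24.57 pos [0.3868 0.2101 0.0155] F [ 0.1  0.7 -0.8] w 4.51 
 shift [ 0.27  0.29 -0.01] turn [ 0.1 -0.1 -0.2] zyaw -72.6 j [  -4.   31.  -33.  126.   32.   32. -133.]
```

send_rows:
  rows:
    - [0,0.4,0,0,0,0,3.8]
    - [-1.5,0,0,0,0,0,3.8]
    - [-1.5,0,0,0,0,0,3.8]
    - [0,0,0,0,0,0,3.8]

```text
time_s: 25.08
ee_pos: [0.4184, 0.2202, 0.0114]
tcp_rot: [[-0.954, 0.003, 0.299], [-0.299, 0.002, -0.954], [-0.004, -1.0, -0.001]]
ft_force: [0.2, 0.1, -0.9]
gripper_width: 0.491
```

```bash
python3 - <<'E'
from h import *
go([*(F-.088*ex),.0106],-72.5)
E
```

```text
t 25.07 pos [0.4184 0.2202 0.0114] F [ 0.2  0.1 -0.9] w 4.5 
 shift [-5.41  0.1  -0.01] turn [ 0.1 -0.1 -0.2] zyaw -72.6 j [  -4.   33.  -32.  121.   32.   34. -132.]
```

send_rows:
  rows:
    - [-1.5,0.05,0,0,0,0,3.8]
    - [-1.5,0,0,0,0,0,3.8]
    - [0,0,0,0,0,0,3.8]

```text
time_s: 25.45
ee_pos: [0.448, 0.2295, 0.0108]
tcp_rot: [[-0.954, 0.002, 0.299], [-0.299, 0.002, -0.954], [-0.003, -1.0, -0.001]]
ft_force: [0.2, -1.0, 0.2]
gripper_width: 0.49
```

```bash
python3 - <<'E'
from h import *
go([*(F-.088*ex),.0106],-72.5);snap('scene','sc14.png')
b=cv2.imread('pics/sc14.png')[150:260,250:410]
cv2.imwrite('pics/c14.png',cv2.resize(b,None,fx=5,fy=5,interpolation=2))
E
```

```text
t 25.45 pos [0.448  0.2295 0.0108] F [ 0.2 -1.   0.2] w 4.5 
 shift [-2.32  0.02 -0.01] turn [ 0.1 -0.1 -0.2] zyaw -72.6 j [  -4.   35.  -32.  117.   32.   36. -130.]
```

View pics/c14.png

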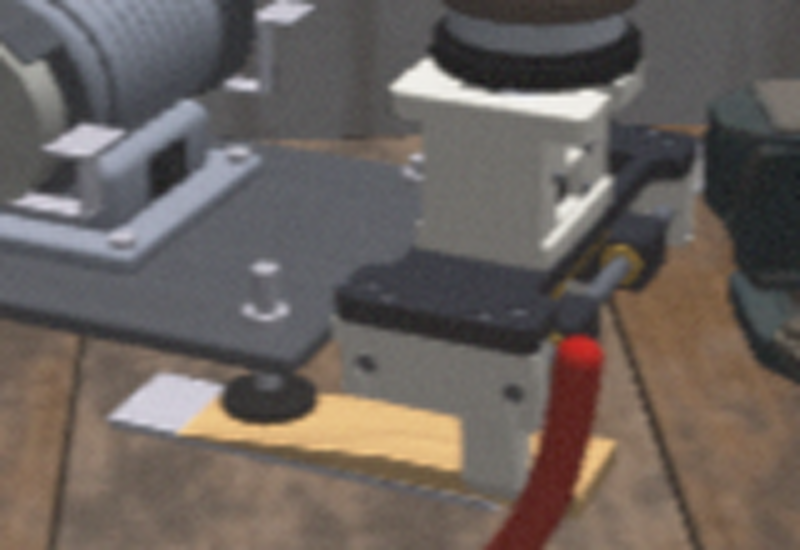

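send_rows:
  rows:
    - [-0.8,0.02,0,0,0,0,3.8]
    - [-0.6,0,0,0,0,0,3.8]
    - [0,0,0,0,0,0,3.8]

```text
time_s: 25.88
ee_pos: [0.4585, 0.2326, 0.0104]
tcp_rot: [[-0.954, -0.001, 0.3], [-0.3, -0.001, -0.954], [0.002, -1.0, 0.0]]
ft_force: [0.5, 0.1, -0.3]
gripper_width: 0.493
```

send_rows:
  rows:
    - [0,0,0,0,0,0,5.2]
    - [0,0,0,0,0,0,5.6]
    - [0,0,0,0,0,0,5.6]
    - [0,-1,0,0,0,0,5.6]
    - [2,-3,0,0,0,0,5.6]
    - [3,-1,0,0,0,0,2]
    - [1,0,0,0,0,0,0]
    - [0,0,0,0,0,0,0]

```text
time_s: 26.88
ee_pos: [0.4009, 0.2148, 0.0635]
tcp_rot: [[-0.954, 0.001, 0.301], [-0.301, 0.0, -0.954], [-0.001, -1.0, 0.0]]
ft_force: [-0.2, -0.4, -0.0]
gripper_width: 0.336
```

```bash
python3 - <<'E'
from h import *
go([*(F-.145*ex),.0106],-72.5);snap('scene','sc15.png');snap('side','s15.png')
a=cv2.imread('pics/s15.png')[130:260,240:400];b=cv2.imread('pics/sc15.png')[130:260,260:420]
cv2.imwrite('pics/c15.png',np.hstack([cv2.resize(a,(400,325)),cv2.resize(b,(400,325))]))
E
```

```text
t 26.88 pos [0.4009 0.2148 0.0635] F [-0.2 -0.4 -0. ] w 3.08 
 shift [-1.55  5.29  0.  ] turn [-0. -0. -0.] zyaw -72.5 j [   0.   27.  -38.  123.   26.   39. -128.]
```

View pics/c15.png

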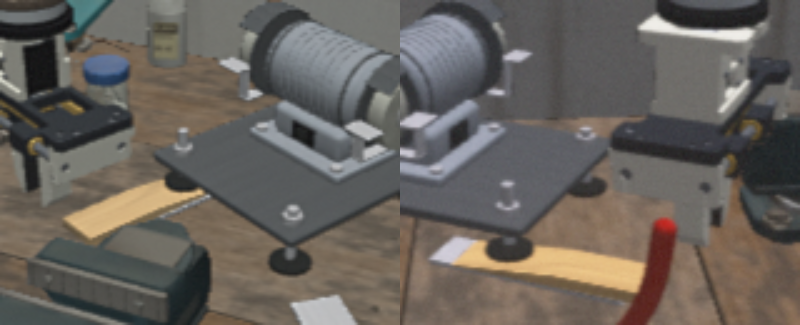

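send_rows:
  rows:
    - [0,2.5,0,0,0,0,0]
    - [0,2.3,0,0,0,0,0]
    - [0,0.5,0,0,0,0,0]
    - [0,0,0,0,0,0,0]

```text
time_s: 27.48
ee_pos: [0.4055, 0.217, 0.0084]
tcp_rot: [[-0.954, 0.002, 0.299], [-0.299, 0.003, -0.954], [-0.003, -1.0, -0.002]]
ft_force: [-0.2, -0.4, -0.2]
gripper_width: 0.007
```

```bash
python3 - <<'E'
from h import *
go([*(F-.139*ex),.009],-72.5)
E
```

```text
t 27.48 pos [0.4055 0.217  0.0084] F [-0.2 -0.4 -0.2] w 0.06 
 shift [-1.65 -0.06  0.07] turn [ 0.1 -0.1 -0.2] zyaw -72.6 j [  -4.   33.  -32.  123.   32.   32. -133.]
```

send_rows:
  rows:
    - [-0.5,0,0.1,0,0,0,0]
    - [-0.5,0,0,0,0,0,0]
    - [-0.4,0,0,0,0,0,0]

```text
time_s: 27.85
ee_pos: [0.4214, 0.221, 0.0099]
tcp_rot: [[-0.954, 0.005, 0.298], [-0.298, 0.004, -0.954], [-0.005, -1.0, -0.002]]
ft_force: [-0.4, 0.4, -0.2]
gripper_width: 0.004
```

send_rows:
  rows:
    - [-0.3,0,0,0,0,0,0]

```text
time_s: 27.98
ee_pos: [0.4241, 0.2216, 0.01]
tcp_rot: [[-0.955, 0.004, 0.298], [-0.298, 0.003, -0.955], [-0.005, -1.0, -0.002]]
ft_force: [-3.4, -0.7, 0.4]
gripper_width: 0.002
```

send_rows:
  rows:
    - [-0.2,0,0,0,0,0,0]

```text
time_s: 28.1
ee_pos: [0.4244, 0.2216, 0.0098]
tcp_rot: [[-0.955, 0.001, 0.298], [-0.298, 0.001, -0.955], [-0.002, -1.0, -0.001]]
ft_force: [-6.3, -2.0, 5.3]
gripper_width: 0.004
```

send_rows:
  rows:
    - [-0.2,0,0,0,0,0,0]

```text
time_s: 28.22
ee_pos: [0.4245, 0.2216, 0.0095]
tcp_rot: [[-0.954, -0.002, 0.299], [-0.299, -0.0, -0.954], [0.002, -1.0, -0.0]]
ft_force: [-5.7, -0.9, 3.6]
gripper_width: 0.006
```

```bash
python3 - <<'E'
from h import *
go([*(F-.126*ex),.009],-72.5)
E
```

```text
t 28.23 pos [0.4245 0.2216 0.0095] F [-5.7 -0.9  3.6] w 0.06 
 shift [-1.    0.04 -0.06] turn [ 0.  -0.1  0.1] zyaw -72.6 j [  -4.   34.  -32.  120.   32.   34. -132.]
```

send_rows:
  rows:
    - [-0.22,0,0,0,0,0,0]

```text
time_s: 28.35
ee_pos: [0.4245, 0.2215, 0.0091]
tcp_rot: [[-0.954, -0.005, 0.299], [-0.299, -0.002, -0.954], [0.005, -1.0, 0.001]]
ft_force: [-6.0, -1.5, 4.3]
gripper_width: 0.004
```

send_rows:
  rows:
    - [1,0,0,0,0,0,0]
    - [1,-2,0,0,0,0,0]
    - [0,-5,0,0,0,0,0]
    - [0,-5,0,0,0,0,0]
    - [0,0,0,0,0,0,0]

```text
time_s: 28.98
ee_pos: [0.4047, 0.2157, 0.1322]
tcp_rot: [[-0.954, -0.003, 0.3], [-0.3, -0.002, -0.954], [0.004, -1.0, 0.001]]
ft_force: [0.0, -0.4, 0.9]
gripper_width: 0.003
```

```bash
python3 - <<'E'
from h import *
go([*PP,.06],107.5);snap('scene','sc16.png');snap('side','s16.png')
a=cv2.imread('pics/s16.png')[130:260,240:400];b=cv2.imread('pics/sc16.png')[130:260,210:370]
cv2.imwrite('pics/c16.png',np.hstack([cv2.resize(a,(400,325)),cv2.resize(b,(400,325))]))
E
```

```text
t 28.98 pos [0.4047 0.2157 0.1322] F [ 0.  -0.4  0.9] w 0.03 
 shift [-14.89   7.17   3.77] turn [-3.0e-01  1.8e+02 -1.0e-01] zyaw -72.5 j [   6.   20.  -43.  120.   19.   47. -121.]
```

View pics/c16.png

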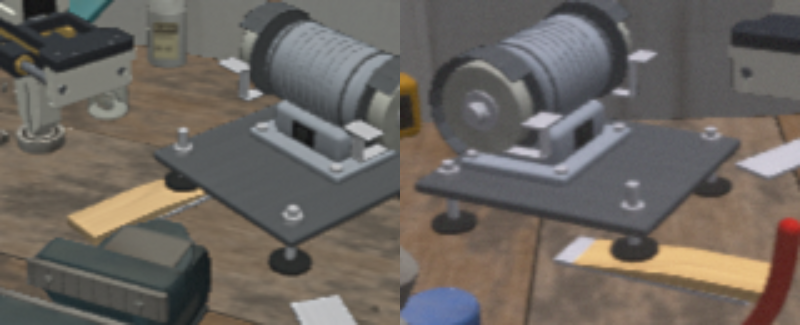

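```bash
python3 - <<'E'
from h import *
s=load('sc16'); 
cv2.imwrite('pics/c17.png',cv2.resize(cv2.imread('pics/sc16.png')[205:255,265:375],None,fx=7,fy=7,interpolation=2))
for u,v,z in [(286,225.5,.0066),(280,234,.0066)]:
    X=ray(s,u,v,z);r=X[:2]-F;print(X.round(3),(r@ex).round(4),(r@ey).round(4))
E
```

```text
[0.607 0.261 0.007] 0.0504 -0.0179
[0.59  0.295 0.007] 0.0436 0.0195
```

View pics/c17.png

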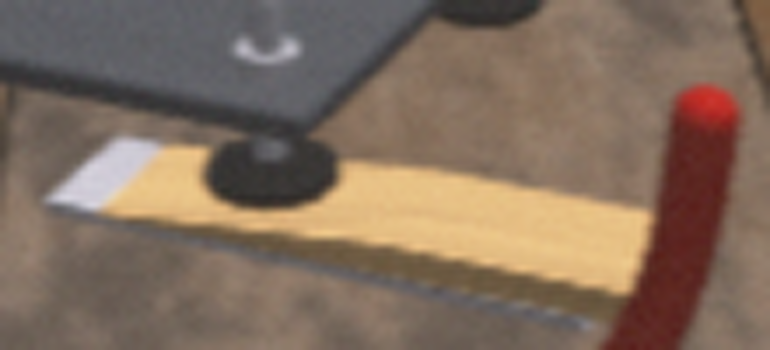

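send_rows:
  rows:
    - [-2,-5,0,0,0,0,0]
    - [-2,-4,0,0,-10.5,0,0]
    - [0,0,0,0,-10.5,0,0]
    - [0,0,0,0,-10.5,0,0]
    - [0,0,0,0,-10.5,0,0]
    - [0,0,0,0,-10.5,0,0]
    - [0,0,0,0,-10.5,0,0]
    - [0,0,0,0,-10.5,0,0]
    - [0,0,0,0,-10.5,0,0]
    - [0,0,0,0,-10.5,0,0]

```text
time_s: 30.32
ee_pos: [0.4341, 0.2208, 0.2051]
tcp_rot: [[0.412, -0.032, 0.911], [-0.911, -0.013, 0.411], [-0.001, -0.999, -0.035]]
ft_force: [-0.5, 0.9, -0.0]
gripper_width: 0.004
```

send_rows:
  rows:
    - [0,0,0,0,-10.5,0,0]
    - [0,0,0,0,-10.5,0,0]
    - [0,0,0,0,-10.5,0,0]
    - [0,0,0,0,-10.5,0,0]
    - [0,0,0,0,-10.5,0,0]
    - [0,0,0,0,-10.5,0,0]
    - [0,0,0,0,-10.5,0,0]
    - [0,0,0,0,-10.5,0,0]
    - [0,0,0,0,0,0,0]

```text
time_s: 31.45
ee_pos: [0.4259, 0.2174, 0.1895]
tcp_rot: [[0.937, -0.054, -0.346], [0.345, -0.015, 0.938], [-0.056, -0.998, 0.004]]
ft_force: [-0.1, -0.2, -0.5]
gripper_width: 0.005
```

```bash
python3 - <<'E'
from h import *
go([*PP,.065],107.5)
E
```

```text
t 31.45 pos [0.4259 0.2174 0.1895] F [-0.1 -0.2 -0.5] w 0.05 
 shift [13.3  11.7  -3.96] turn [-0.2  2.7 -3.2] zyaw 110.2 j [ 31.  42. -83. 111.  42.  72.  42.]
```

send_rows:
  rows:
    - [0,0,0,-0.2,2.7,-3.2,0]
    - [4.5,0,-1.1,0,0,0,0]
    - [4.5,0,-1.1,0,0,0,0]
    - [4.3,0,-1.1,0,0,0,0]
    - [0,0,0,0,0,0,0]

```text
time_s: 32.08
ee_pos: [0.5623, 0.2238, 0.1828]
tcp_rot: [[0.959, -0.006, -0.283], [0.283, -0.004, 0.959], [-0.007, -1.0, -0.003]]
ft_force: [-0.4, -0.2, -0.2]
gripper_width: 0.002
```

```bash
python3 - <<'E'
from h import *
snap('wrist','w17.png');go([*PP,.065],107.5)
E
```

```text
t 32.12 pos [0.5601 0.2244 0.1828] F [-1.   0.3 -0.2] w 0.02 
 shift [-0.13 11.78  0.09] turn [ 0.1 -0.9 -0.5] zyaw 106.6 j [ 24.  48. -74.  97.  48.  74.  46.]
```

View pics/w17.png

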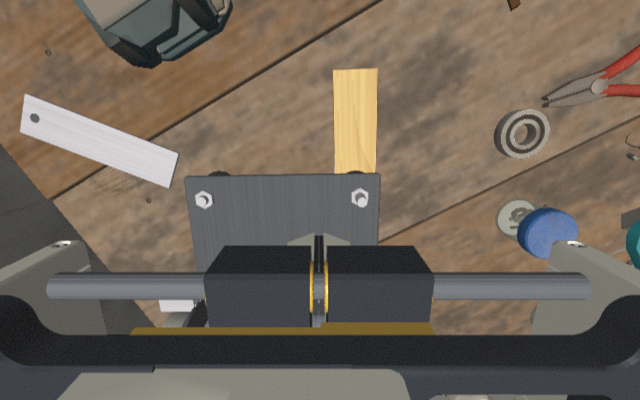

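```bash
python3 - <<'E'
from h import *
s=load('w17')
A=ray(s,187,178,.05)[:2];B=ray(s,380,174,.05)[:2];print(A,B,np.degrees(np.arctan2(-(B-A)[0],(B-A)[1])),np.linalg.norm(B-A))
print('expect',O-.11*ex-.1*ey,O-.11*ex+.1*ey)
print('wedge end',(np.array([ray(s,333,70,.0156)[:2],ray(s,378,69,.0156)[:2]])-F)@np.column_stack([ex,ey]))
E
```

```text
[0.5848993  0.09278318] [0.52621552 0.27658891] 17.706760644640628 0.1929464490424536
expect [0.58654386 0.08662286] [0.5264027  0.27736625]
wedge end [[-0.1234629  -0.02350459]
 [-0.12355923  0.02203285]]
```

send_rows:
  rows:
    - [-0.1,3,0.1,0,-0.9,-0.5,0]
    - [0,4,0,0,0,0,0]
    - [0,3,0,0,0,0,0]
    - [0,1.2,0,0,0,0,0]
    - [0,0,0,0,0,0,0]

```text
time_s: 32.75
ee_pos: [0.5522, 0.2267, 0.0676]
tcp_rot: [[0.954, -0.001, -0.299], [0.299, -0.002, 0.954], [-0.002, -1.0, -0.001]]
ft_force: [1.2, 0.0, -0.2]
gripper_width: 0.006
```

```bash
python3 - <<'E'
from h import *
go([*PP,.053],107.5)
E
```

```text
t 32.75 pos [0.5522 0.2267 0.0676] F [ 1.2  0.  -0.2] w 0.06 
 shift [ 0.47  1.46 -0.39] turn [ 0.1 -0.1 -0.1] zyaw 107.4 j [ 20.  54. -67. 102.  56.  65.  41.]
```

send_rows:
  rows:
    - [0.4,0.8,-0.4,0,0,0,0]
    - [0,0.4,0,0,0,0,0]
    - [0,0,0,0,0,0,0]

```text
time_s: 33.12
ee_pos: [0.5588, 0.2247, 0.0576]
tcp_rot: [[0.955, 0.002, -0.298], [0.298, -0.0, 0.955], [0.002, -1.0, -0.001]]
ft_force: [-0.3, -0.1, -1.3]
gripper_width: 0.005
```

```bash
python3 - <<'E'
from h import *
go([*PP,.051],107.5)
E
```

```text
t 33.12 pos [0.5588 0.2247 0.0576] F [-0.3 -0.1 -1.3] w 0.04 
 shift [-0.11  0.66 -0.01] turn [ 0.1 -0.2  0.1] zyaw 107.3 j [ 20.  55. -66. 102.  57.  64.  41.]
```

send_rows:
  rows:
    - [0,0.2,0,0,0,0,0]

```text
time_s: 33.25
ee_pos: [0.5592, 0.2249, 0.0561]
tcp_rot: [[0.955, 0.003, -0.297], [0.297, -0.0, 0.955], [0.003, -1.0, -0.001]]
ft_force: [-0.4, -0.2, 0.1]
gripper_width: 0.007
```

send_rows:
  rows:
    - [0,0.1,0,0,0,0,0]

```text
time_s: 33.38
ee_pos: [0.5593, 0.2249, 0.0551]
tcp_rot: [[0.955, 0.003, -0.297], [0.297, 0.0, 0.955], [0.003, -1.0, -0.001]]
ft_force: [1.1, -0.4, -1.0]
gripper_width: 0.004
```

send_rows:
  rows:
    - [0,0.1,0,0,0,0,0]

```text
time_s: 33.5
ee_pos: [0.5593, 0.225, 0.0542]
tcp_rot: [[0.955, 0.003, -0.297], [0.297, 0.0, 0.955], [0.003, -1.0, -0.001]]
ft_force: [-0.4, -0.3, 0.3]
gripper_width: 0.003
```

send_rows:
  rows:
    - [-0.1,0.2,0,0,0,0,0]
    - [0,0.15,0,0,0,0,0]

```text
time_s: 33.75
ee_pos: [0.5583, 0.2248, 0.0505]
tcp_rot: [[0.955, 0.003, -0.298], [0.298, 0.0, 0.955], [0.003, -1.0, -0.001]]
ft_force: [-0.1, -0.5, 0.8]
gripper_width: 0.003
```

send_rows:
  rows:
    - [0,0.1,0,0,0,0,0]

```text
time_s: 33.88
ee_pos: [0.5583, 0.2248, 0.0502]
tcp_rot: [[0.955, 0.004, -0.298], [0.298, -0.0, 0.955], [0.003, -1.0, -0.001]]
ft_force: [-3.2, -3.6, 12.1]
gripper_width: 0.004
```

send_rows:
  rows:
    - [0,0.1,0,0,0,0,0]

```text
time_s: 34.0
ee_pos: [0.5583, 0.2248, 0.0502]
tcp_rot: [[0.955, 0.004, -0.298], [0.298, -0.001, 0.955], [0.004, -1.0, -0.002]]
ft_force: [-3.5, -3.0, 9.4]
gripper_width: 0.003
```

send_rows:
  rows:
    - [0,0.13,0,0,0,0,0]

```text
time_s: 34.12
ee_pos: [0.5583, 0.2248, 0.0502]
tcp_rot: [[0.955, 0.005, -0.298], [0.298, -0.002, 0.955], [0.004, -1.0, -0.003]]
ft_force: [-2.9, -3.2, 12.7]
gripper_width: 0.004
```

send_rows:
  rows:
    - [0,0.13,0,0,0,0,0]

```text
time_s: 34.25
ee_pos: [0.5583, 0.2248, 0.0502]
tcp_rot: [[0.955, 0.005, -0.298], [0.298, -0.003, 0.955], [0.004, -1.0, -0.004]]
ft_force: [-3.1, -2.2, 10.9]
gripper_width: 0.005
```

send_rows:
  rows:
    - [0,0.14,0,0,0,0,0]

```text
time_s: 34.38
ee_pos: [0.5583, 0.2248, 0.0502]
tcp_rot: [[0.955, 0.006, -0.298], [0.298, -0.004, 0.955], [0.004, -1.0, -0.005]]
ft_force: [-3.5, -2.1, 10.7]
gripper_width: 0.002
```

send_rows:
  rows:
    - [0,0.14,0,0,0,0,0]

```text
time_s: 34.5
ee_pos: [0.5583, 0.2248, 0.0502]
tcp_rot: [[0.955, 0.006, -0.298], [0.298, -0.005, 0.955], [0.005, -1.0, -0.006]]
ft_force: [-4.6, -3.5, 11.1]
gripper_width: 0.007
```

Over 9 N held for 0.6 s without any dip. Now I retreat and take a last look.

send_rows:
  rows:
    - [0,-1,0,0,0,0,0]
    - [0,-5,0,0,0,0,0]
    - [0,-5,0,0,0,0,0]
    - [-3,-5,0,0,0,0,0]
    - [-4,0,0,0,0,0,0]
    - [0,0,0,0,0,0,0]

```text
time_s: 35.25
ee_pos: [0.4889, 0.2056, 0.2165]
tcp_rot: [[0.954, 0.007, -0.299], [0.299, -0.004, 0.954], [0.006, -1.0, -0.006]]
ft_force: [0.7, 0.3, -0.0]
gripper_width: 0.006
```

```bash
python3 - <<'E'
from h import *
go([*PP,.2],107.5);snap('scene','sc18.png');snap('side','s18.png');s=snap('wrist','w18.png')
a=cv2.imread('pics/s18.png')[130:260,240:400];b=cv2.imread('pics/sc18.png')[130:260,210:370]
cv2.imwrite('pics/c18.png',np.vstack([np.hstack([cv2.resize(a,(400,325)),cv2.resize(b,(400,325))]),cv2.resize(cv2.imread('pics/w18.png')[0:220],(800,275))]))
E
```

```text
t 35.25 pos [0.4889 0.2056 0.2165] F [ 0.7  0.3 -0. ] w 0.06 
 shift [ 7.12  1.69 -0.26] turn [ 0.3 -0.1  0.3] zyaw 107.4 j [ 32.  41. -81. 106.  43.  72.  45.]
```

View pics/c18.png

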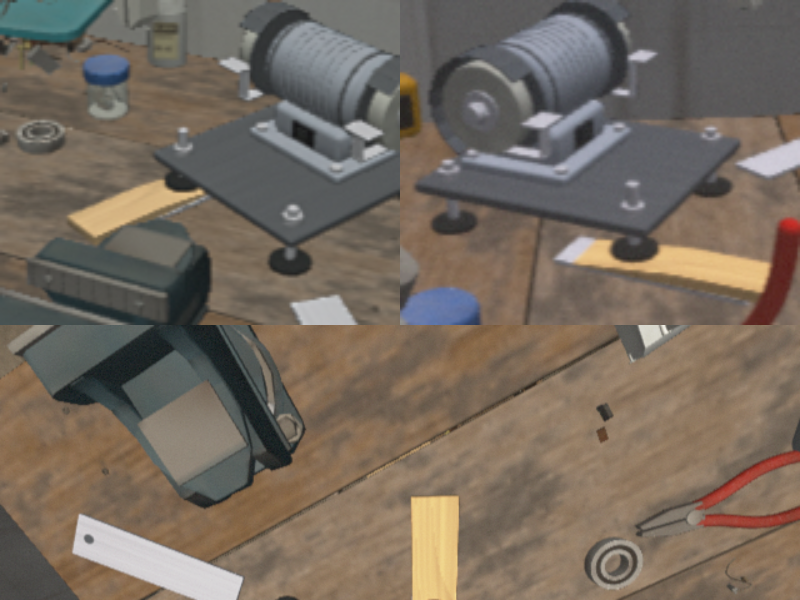

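```bash
python3 -c "
from rig import ctrl
print(ctrl.close_job())"
```

```text
the job is handed in; nothing more can be done
None
```

The seized foot is packed up with one packer and the wedge, and the grinder no longer dips when pressed beside it. I handed the job in at about 35 s.

- **Gap:** A test press before packing sank the press point about 8.3 mm, which puts the gap at roughly 11.5–12 mm. That called for one packer.
- **Packing:** I slid packer_b under the front-left foot from the plate's front, then the wedge on top, thin end first. I gripped the wedge for most of the way, then pushed its butt with shut fingers until it bit at about 6–6.6 N. Its thin end is about 46 mm past the foot axis.
- **Press check:** About 9–13 N held for about 0.7 s left the press point at 50.2 mm with no movement. Before packing it had sunk to 41.6 mm.
- **Final pictures:** The plate had not visibly shifted: after wedging, its front edge measured within about 6 mm of where it was, and nothing had changed in the pictures after the press. The foot rests on the wedge, the other feet stand, and packer_a still lies where it started. The bearing and jar show no sign of being moved.
- **Departures from the ideal:**
  - The first test press peaked at about 23 N down with about 9 N sideways.
  - The firm press carried about 4–6 N sideways. It was not perfectly vertical, but stayed below the roughly 15 N at which the grinder slides.

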